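# Turn the studded plate over with the lifter

## Robot

A 7-joint arm with a two-finger parallel gripper is mounted at the origin on the work surface. World frame = base frame: x ahead of the robot, y to its left, z up, the work surface at z = 0. Lengths are in m, angles in rad, forces in N, time in s.
With the tool pointing down it reaches from about 0.425 to 1.025 m from the base axis. Payload 3.6 kg.
Tool frame: the origin (TCP) lies on the centre line of the jaws, within the pads' length; the fingertips stand 25 mm ahead of it and the grasp point (between the pads) lies 6 mm ahead of it (arm.finger_overhang is the z of the fingertips in the tool frame, in m); z points along the fingers, x is the direction in which the jaws open and shut, and the axes are right-handed (so a half turn about z gives the same grasp; the last joint's range is limited). The gripper opens to 85 mm and grips with 20 to 120 N. Pads are 22 mm wide; open, the fingers measure 114 mm over their backs; the gripper's body (76 mm by 85 mm) begins 54 mm behind the grasp point. The pads swing forward as they close: fully open they stand 13 mm farther back than shut.
Start: joints at [-1.44, 0.591, 0.048, 1.609, -0.033, 0.943, -0.034], TCP at [0.161, 0.707, 0.256] pointing down, gripper open.
Joint ranges: [-2.69, 2.69], [-0.47, 2.24], [-1.27, 1.36], [0.19, 2.51], [-1.53, 4.68], [0.08, 2.07], [-3.09, 3.09]. Speed limits (rad/s): [2.57, 2.57, 3.14, 3.14, 3.14, 3.14, 3.14].

## Interface

Orientations are given as a unit quaternion [x, y, z, w].
In Python, from workcell import arm gives the robot as it stands.
- The arm moves only by the tool servo_tool, never from a script. Its argument "series" is a list of rows, each an object with "jaw": the closure, from 0 (fully open) to 1 (shut); "xyz": the shift along the world's x, y, z in m, a list of three; "delta_rot": the turn, a rotation vector about the world's x, y, z in degrees, a list of three. A call has 1 to 10 rows; each row is the pose to reach, as a shift and turn from the pose commanded when the call began; what a row does not reach only later rows make up. A row lasts 1/8 s, in which the tool goes at most 62.5 mm and 10.7 degrees, less where a joint would pass 70% of its speed; a pose out of reach is approached as far as the arm can. A call with a gripper value outside its range is refused whole. The fingers move at their own pace and stop on an object; "force" is the grip in N (left out, the last holds). Time passes only in rows, so rows that repeat a pose let the fingers close. It gives the time, the measured TCP pose, the force and the opening at its end, in the units of the state.
- arm.state(): the state, without advancing time (a new reading comes with each control period).
- arm.camera(name): name is "side" or "top"; returns the picture (480x640x3 uint8, blue, green, red); there is no depth.
- arm.camera_info(name): a dict with "fx", "fy", "cx", "cy" (pixels), "T" (4x4, takes a point from camera to world coordinates). Camera axes: x right, y up, looking along -z (the intrinsics and any distortion apply to the point x, -y, -z); pixel columns grow to the right and rows downward; lengths in m; the calibration is good to about 2 mm. A picture is of the moment at which its call begins. camera_info takes no time and is no camera call.
- arm.job_done(): hands the job in, once; it reports no verdict.
The state is a dict: "t": time; "qpos": joint angles; "joint_vel": joint speeds; "joint_torque": joint torques, N m; "eef_pos": TCP position; "eef_rot": TCP orientation; "force": force on the tool from outside, world axes, zero at the start; "torque": the same for the moment, N m; "grip_width": finger opening in m.
Only numpy, scipy, OpenCV 4.12 (cv2) and the standard library are available. Lean on these libraries where they do the work, as an engineer would, in place of code of your own. Each camera call takes 0.05 s, during which the arm holds its last target. There are 200 camera calls.

## Task

The studded door plate on the finishing board is dry on its back and needs its studded face up for the next coat: take the lifter from the red tray, slide its blade in under the plate's free edge and push until the plate is snug against the edge of the cork, then raise that edge and tip the plate over so that it comes to lie flat on the cork mat, studs up. Work gently: feel for the board with the blade, never force the lifter against the board or the plate, and touch the plate with nothing but the lifter. Finally lay the lifter back flat in its tray, and leave the tin, the jar and the hammer where they are.

Things in the scene. Friction and masses are not known exactly. Their poses are not given: they have to be found in the camera images.
- board: fixed plywood board 300 x 180 x 12 mm, lying flat. Origin: centre of its underside; x: along the 300 mm, from the bare plywood (top 12 mm above the origin) to a 6 mm thick cork mat that covers it from 20 to 150 mm along x (top 18 mm above the origin, 180 mm wide); z up. The plate is tipped over towards +x
- cork_edge (a point): middle of the foot of the cork mat's straight edge, on the plywood's top face (20 mm along the board's x, 12 mm above its origin); axes as the board's. This 6 mm high edge is the stop for the plate's far edge, over which it tips
- plate_mid (a point): centre of the steel plate's flat part, 84 (x) x 76 (y) x 6 mm, 0.28 kg. 4 brass studs 8 mm wide stand 2.5 mm out of its bare face, 30 mm (x) and 29 mm (y) either side of the middle. It starts studs down on the plywood: a 2.5 mm gap under its edges, free edge at -x, far edge at +x 6 to 14 mm short of the cork. z: out of its black lacquered back, up at the start, down when turned
- lifter_grip (a point): middle of the lifter's wooden handle, 24 mm wide, 26 mm high, from 85 mm behind to 9 mm before this point. x: forward, z: up. A crank leads to a flat stiff steel blade from 42 to 132 mm before it, 30 mm wide, 2 mm thick (last 12 mm: 1.5 mm). Handle's underside 13 mm below this point; the blade is bent up from use: its tip's underside is 0 to 9 mm higher, not known. 0.145 kg
- tray: shallow red sheet-steel tool tray, fixed, 300 (x) x 160 (y) mm outside, 18 mm high, walls and floor 4 mm; origin: centre of its underside. The lifter lies in it
- tin: closed white tin of lacquer, 72 mm across, 85 mm high, standing; origin: centre of its underside
- jar: closed amber glass jar, 60 mm across, 75 mm high, standing; origin: centre of its underside
- hammer: hammer, 260 mm long, lying on the bench; handle towards its -x; origin: under its middle
Mind the look-alikes: they are no part of the job. Of the things like the part that bears lifter_grip, leave any that is blue; of the rest the larger one is meant.

How it is judged:
By the outcome, as a careful person would: the job done as asked, in the order asked, and still so for the second after the job is handed in, with the robot touching nothing.
It also fails if it takes over 72 s, if anything falls off the work surface, if the arm or the gripper's body presses on something with over 40 N, if the wrist force passes 120 N, or if a joint passes its speed limit or range.

## Working session

There is one attempt and no reset: what is moved stays moved. The work goes in short steps, Python scripts to look and compute and a tool call to move; the robot and the scene stay as the last step left them, time stands still between calls to the robot, and variables do not carry over. Pictures are saved under pics/ and viewed, about 8 in all and at most 12, crops included, and the job is handed in when it is done.

Besides the shell and the picture viewer there is one more tool, called after ">>>" as name([rows], argument=value, ...), one row to a line, values as JSON. servo_tool: Moves the arm, as the interface text tells. Its arguments: {"type":"object","properties":{"series":{"type":"array"},"force":{"type":"number"}},"required":["series"]}

```bash
mkdir -p pics; ls; cat > h.py <<'E'
import numpy as np, cv2
from workcell import arm
def ray(cam,u,v):
    i=arm.camera_info(cam);T=np.array(i["T"])
    K=np.array([[i["fx"],0,i["cx"]],[0,i["fy"],i["cy"]],[0,0,1]])
    d=i.get("dist",i.get("distortion"))
    p=cv2.undistortPoints(np.array([[[u,v]]],float),K,None if d is None else np.array(d,float))[0,0]
    return T[:3,3],T[:3,:3]@np.array([p[0],-p[1],-1])
def onz(cam,u,v,z):
    o,d=ray(cam,u,v);return o+d*(z-o[2])/d[2]
def tri(u1,v1,u2,v2,a="top",b="side"):
    o1,d1=ray(a,u1,v1);o2,d2=ray(b,u2,v2)
    s=np.linalg.lstsq(np.c_[d1,-d2],o2-o1,rcond=None)[0]
    p,q=o1+s[0]*d1,o2+s[1]*d2;return (p+q)/2,np.linalg.norm(p-q)
E
python3 - <<'E'
from h import *
for c in("top","side"):
    cv2.imwrite(f"pics/{c}0.png",arm.camera(c)); print(arm.camera_info(c))
print(arm.state())
E
```

```text
pics
{'fx': 490.3874181491924, 'fy': 490.3874181491924, 'cx': 313.96535010389573, 'cy': 246.45957594011298, 'T': array([[-0.01836747,  0.98913122, -0.14588375,  0.32012493],
       [-0.99980727, -0.01918207, -0.00417902, -0.02287566],
       [-0.00693195,  0.14577888,  0.98929291,  1.30748344],
       [ 0.        ,  0.        ,  0.        ,  1.        ]])}
{'fx': 453.31161411839906, 'fy': 453.31161411839906, 'cx': 322.3699591807724, 'cy': 236.36734455239304, 'T': array([[ 8.54800125e-01,  3.51825293e-01, -3.81491427e-01,
         4.01710726e-02],
       [-5.18957307e-01,  5.79164216e-01, -6.28690802e-01,
        -8.00556736e-01],
       [-2.43143051e-04,  7.35382740e-01,  6.77651951e-01,
         8.75193036e-01],
       [ 0.00000000e+00,  0.00000000e+00,  0.00000000e+00,
         1.00000000e+00]])}
{'t': 0.1, 'qpos': array([-1.44047331,  0.59204729,  0.04831043,  1.60973333, -0.03330141,
        0.94273901, -0.03370818]), 'joint_vel': array([-0.00078472, -0.00333783,  0.0018301 , -0.00187626,  0.00182362,
        0.00060266,  0.00082836]), 'joint_torque': array([ 4.43049241e-03, -5.49998116e+01,  1.55313224e+00, -1.98825896e+01,
        9.70049528e-03,  3.80972997e-03,  4.29435772e-06]), 'eef_pos': array([0.16075149, 0.70620743, 0.2552263 ]), 'eef_rot': array([ 7.81630988e-01,  6.23740229e-01, -7.90169422e-04,  7.08086037e-04]), 'force': array([-0.52301954,  0.72995965, -0.315771  ]), 'torque': array([ 0.04709301, -0.01123247,  0.06930164]), 'grip_width': 0.08523644798393663}
```

View pics/top0.png

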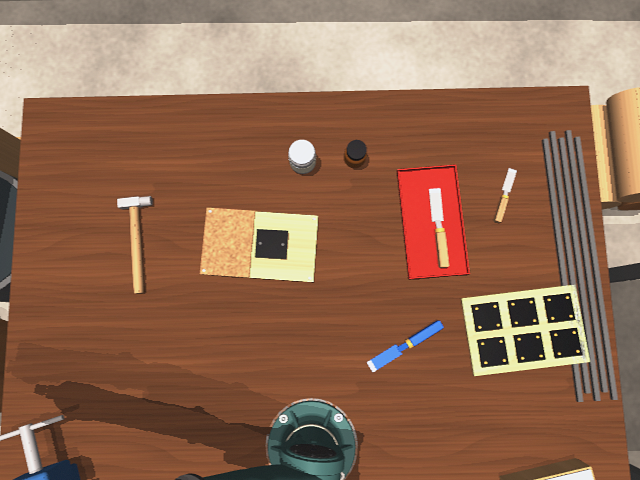

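View pics/side0.png

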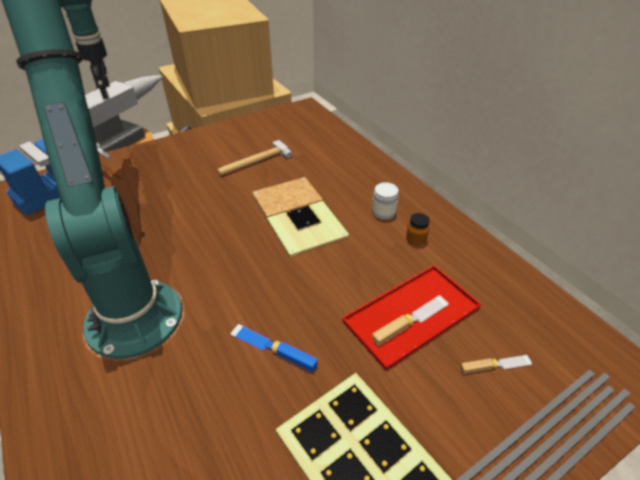

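Candidates for the lifter: the wooden-handled one in the red tray (top 439,228), a blue one (405,345), and a small wooden-handled one on the bench (507,195). I choose the one in the tray because it is not blue and is the larger of the other two. The plate is at (271,244), the board's cork is to the left (world +y), the tin at (302,155), the jar at (356,152) and the hammer at (137,245).

```bash
python3 - <<'E'
from h import *
t=cv2.imread("pics/top0.png")
a=cv2.resize(t[200:290,190:330],None,fx=5,fy=5,interpolation=cv2.INTER_CUBIC)[:, :700]
b=cv2.resize(t[160:285,390:475],None,fx=4.6,fy=4.6,interpolation=cv2.INTER_CUBIC)
b=cv2.resize(t[160:285,390:475],None,fx=4,fy=4,interpolation=cv2.INTER_CUBIC)
c=np.zeros((500,800,3),np.uint8);a=a[:450,:460*1];a=cv2.resize(t[200:290,195:325],(455,315),interpolation=cv2.INTER_CUBIC)
c[:315,:455]=a;c[:500,456:796]=b;cv2.imwrite("pics/crop0.png",c)
hsv=cv2.cvtColor(t,cv2.COLOR_BGR2HSV)
def big(m,x0,x1,y0,y1):
    z=np.zeros_like(m);z[y0:y1,x0:x1]=m[y0:y1,x0:x1]
    cs,_=cv2.findContours(z,cv2.RETR_EXTERNAL,cv2.CHAIN_APPROX_NONE);return max(cs,key=cv2.contourArea)
def rep(n,cn,z):
    r=cv2.minAreaRect(cn);P=np.array([onz("top",*p,z)[:2] for p in cv2.boxPoints(r)])
    e1=P[1]-P[0];e2=P[2]-P[1]
    print(n,"c",P.mean(0).round(4),"L",np.linalg.norm(e1).round(4),np.degrees(np.arctan2(e1[1],e1[0])).round(2),"|",np.linalg.norm(e2).round(4),np.degrees(np.arctan2(e2[1],e2[0])).round(2))
H,S,V=[hsv[...,i] for i in range(3)]
rep("plate",big(((V<70)*255).astype(np.uint8),240,300,220,270),.0205)
wood=hsv[200:290,195:325]
print("ply",hsv[270,290],"cork",hsv[240,225],"bench",hsv[320,250],"blade",hsv[205,436],"handle",hsv[250,443],"red",hsv[240,420])
rep("board",big(((V>170)*255).astype(np.uint8),190,330,200,290),.015)
red=(((H<8)|(H>172))&(S>180)&(V>90)).astype(np.uint8)*255
rep("tray",big(red,385,480,155,290),.018)
lf=((S<190)&(V>110)).astype(np.uint8)*255
rep("lifter",big(lf,410,458,180,272),.02)
bl=((S<70)&(V>120)).astype(np.uint8)*255
rep("blade",big(bl,410,458,180,272),.01)
E
```

```text
plate c [0.5199 0.0956] L 0.0745 -3.21 | 0.0812 -94.35
ply [ 31  52 240] cork [ 15 128 237] bench [ 10 157 143] blade [ 23   4 238] handle [ 23 101 238] red [  2 203 235]
board c [0.521  0.1307] L 0.182 -3.18 | 0.3095 -95.31
tray c [ 0.5751 -0.337 ] L 0.1674 -84.93 | 0.304 -177.66
lifter c [ 0.5572 -0.3496] L 0.0357 -84.55 | 0.2151 -176.94
blade c [ 0.611 -0.349] L 0.0314 -85.57 | 0.108 -177.9
```

View pics/crop0.png

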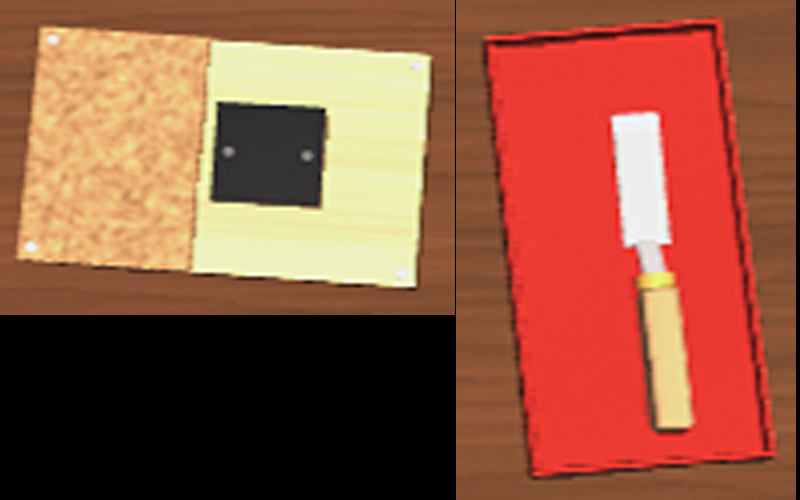

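The crop confirms it: the tray holds the wooden-handled lifter with its tip towards world +x, and the plate lies lacquer up near the cork's edge. Now finer measurements.

```bash
cat > m.py <<'E'
from h import *
def masks(t):
    h=cv2.cvtColor(t,cv2.COLOR_BGR2HSV);return [h[...,i].astype(int) for i in range(3)]
def axis(cam,m,z):
    v,u=np.nonzero(m);P=np.array([onz(cam,a,b,z)[:2] for a,b in zip(u,v)])
    c=P.mean(0);w,e=np.linalg.eigh(np.cov((P-c).T));d=e[:,1];s=(P-c)@d
    return c,np.degrees(np.arctan2(d[1],d[0])),s.min(),s.max(),len(u)
def box(m,x0,x1,y0,y1):
    z=np.zeros_like(m);z[y0:y1,x0:x1]=m[y0:y1,x0:x1];return z
E
python3 - <<'E'
from m import *
t=cv2.imread("pics/top0.png");H,S,V=masks(t)
han=box((S>60)&(S<185)&(V>120)&(H>14),428,455,228,272)
print("handle",axis("top",han,.028))
bl=box((S<60)&(V>150),420,452,180,232)
for z in(.006,.012):print("blade",axis("top",bl,z))
# edge line fits (columns/rows by gradient)
g=cv2.cvtColor(t,cv2.COLOR_BGR2GRAY).astype(float)
Hs=masks(t)
def edge(img,pts_fixed,rng,vert,z):
    L=[]
    for k in pts_fixed:
        prof=img[k,rng[0]:rng[1]] if vert else img[rng[0]:rng[1],k]
        d=np.abs(np.diff(prof));i=d.argmax();lo=max(i-2,0);w=d[lo:i+3]
        c=rng[0]+.5+(w*np.arange(lo,lo+len(w))).sum()/w.sum()
        L.append(onz("top",c,k,z)[:2] if vert else onz("top",k,c,z)[:2])
    L=np.array(L);vx,vy,x,y=cv2.fitLine(L.astype(np.float32),cv2.DIST_HUBER,0,.01,.01).ravel()
    return np.array([x,y]).round(4),np.degrees(np.arctan2(vy,vx)).round(2)
b=t[...,0].astype(float)
print("cork edge",edge(b,list(range(216,226))+list(range(263,275)),(246,262),True,.012))
print("board -x end",edge(V.astype(float),range(222,275),(308,325),True,.012))
print("board far(+worldx)",edge(V.astype(float),range(262,312),(206,221),False,.012))
print("board near",edge(V.astype(float),range(258,310),(271,287),False,.012))
print("cork end",edge(V.astype(float),range(215,268),(195,210),True,.018))
print("plate far",edge(V.astype(float),range(236,253),(250,262),True,.0205))
print("plate free",edge(V.astype(float),range(236,253),(280,296),True,.0205))
print("plate +wx",edge(V.astype(float),range(262,284),(225,236),False,.0205))
print("plate -wx",edge(V.astype(float),range(262,284),(252,264),False,.0205))
E
```

```text
handle (array([ 0.50082091, -0.35467026]), np.float64(-175.8747338772943), np.float64(-0.051685597587611064), np.float64(0.051036869645210495), 307)
blade (array([ 0.61623923, -0.35014084]), np.float64(-177.46092495238761), np.float64(-0.05005272710644805), np.float64(0.058256797576577694), 412)
blade (array([ 0.61487411, -0.34863211]), np.float64(-177.46092495238761), np.float64(-0.04982197782898406), np.float64(0.057988226517112385), 412)
cork edge (array([0.5093, 0.1493], dtype=float32), np.float32(-4.66))
board -x end (array([ 0.503 , -0.0211], dtype=float32), np.float32(-5.21))
board far(+worldx) (array([0.6022, 0.0359], dtype=float32), np.float32(84.84))
board near (array([0.4243, 0.072 ], dtype=float32), np.float32(85.02))
cork end (array([0.5185, 0.2803], dtype=float32), np.float32(-5.1))
plate far (array([0.522 , 0.1377], dtype=float32), np.float32(-3.27))
plate free (array([0.519 , 0.0536], dtype=float32), np.float32(-5.34))
plate +wx (array([0.558 , 0.0929], dtype=float32), np.float32(86.45))
plate -wx (array([0.4807, 0.0912], dtype=float32), np.float32(85.29))
```

>>> servo_tool([
  {"jaw":0.35,"xyz":[0.057,-0.02,0],"delta_rot":[0,0,-10]},
  {"jaw":0.35,"xyz":[0.113,-0.04,0],"delta_rot":[0,0,-20]},
  {"jaw":0.35,"xyz":[0.168,-0.066,0],"delta_rot":[0,0,-30]},
  {"jaw":0.35,"xyz":[0.22,-0.096,0],"delta_rot":[0,0,-40]},
  {"jaw":0.35,"xyz":[0.27,-0.13,0],"delta_rot":[0,0,-50]},
  {"jaw":0.35,"xyz":[0.317,-0.168,0],"delta_rot":[0,0,-60]},
  {"jaw":0.35,"xyz":[0.36,-0.21,0],"delta_rot":[0,0,-70]},
  {"jaw":0.35,"xyz":[0.4,-0.255,0],"delta_rot":[0,0,-80]},
  {"jaw":0.35,"xyz":[0.43,-0.305,0],"delta_rot":[0,0,-90]},
  {"jaw":0.35,"xyz":[0.45,-0.36,0],"delta_rot":[0,0,-100]},
])

```text
t: 1.35
eef_pos: [0.612, 0.3453, 0.2557]
eef_rot: [0.98, -0.201, 0.0, 0.0]
force: [0.6, 0.2, 0.3]
grip_width: 0.0552
```

>>> servo_tool([
  {"jaw":0.35,"xyz":[0.005,-0.06,0],"delta_rot":[0,0,-8]},
  {"jaw":0.35,"xyz":[0.01,-0.12,0],"delta_rot":[0,0,-16]},
  {"jaw":0.35,"xyz":[0.01,-0.18,0],"delta_rot":[0,0,-24]},
  {"jaw":0.35,"xyz":[0.01,-0.24,0],"delta_rot":[0,0,-32]},
  {"jaw":0.35,"xyz":[0,-0.3,0],"delta_rot":[0,0,-40]},
  {"jaw":0.35,"xyz":[-0.01,-0.36,0],"delta_rot":[0,0,-48]},
  {"jaw":0.35,"xyz":[-0.03,-0.42,0],"delta_rot":[0,0,-56]},
  {"jaw":0.35,"xyz":[-0.05,-0.48,0],"delta_rot":[0,0,-64.4]},
  {"jaw":0.35,"xyz":[-0.07,-0.54,0],"delta_rot":[0,0,-64.4]},
  {"jaw":0.35,"xyz":[-0.08,-0.6,0],"delta_rot":[0,0,-64.4]},
])

```text
t: 2.6
eef_pos: [0.5297, -0.2536, 0.2559]
eef_rot: [0.724, -0.69, -0.001, -0.0]
force: [1.5, 0.4, -0.5]
grip_width: 0.0556
```

>>> servo_tool([
  {"jaw":0.35,"xyz":[-0.005,-0.06,-0.02],"delta_rot":[0,0,0]},
  {"jaw":0.35,"xyz":[-0.007,-0.1015,-0.06],"delta_rot":[0,0,0]},
  {"jaw":0.35,"xyz":[-0.007,-0.1015,-0.12],"delta_rot":[0,0,0]},
  {"jaw":0.35,"xyz":[-0.007,-0.1015,-0.15],"delta_rot":[0,0,0]},
  {"jaw":0.35,"xyz":[-0.007,-0.1015,-0.15],"delta_rot":[0,0,0]},
])

```text
t: 3.22
eef_pos: [0.5224, -0.3526, 0.1035]
eef_rot: [0.724, -0.69, -0.003, 0.0]
force: [-0.6, -0.7, 0.4]
grip_width: 0.0558
```

```bash
python3 - <<'E'
from m import *
s=arm.state();print(s["eef_pos"],s["eef_rot"],s["grip_width"],s["qpos"].round(2),s["force"])
t=arm.camera("top");i=arm.camera("side")
cv2.imwrite("pics/top1.png",t);cv2.imwrite("pics/side1.png",i)
c=np.hstack([cv2.resize(t[150:290,390:480],(385,600),interpolation=cv2.INTER_CUBIC),cv2.resize(i[230:380,320:490],None,fx=2.35,fy=4)[:600,:400]])
cv2.imwrite("pics/crop1.png",c)
E
```

```text
[ 0.52235967 -0.35256081  0.10353596] [ 7.24009865e-01 -6.89782594e-01 -3.08580079e-03  4.08455310e-04] 0.05582128085945273 [ 0.11  0.77  0.62  1.94 -0.71  0.67 -0.34] [-0.56051716 -0.65189685  0.39325274]
```

View pics/crop1.png

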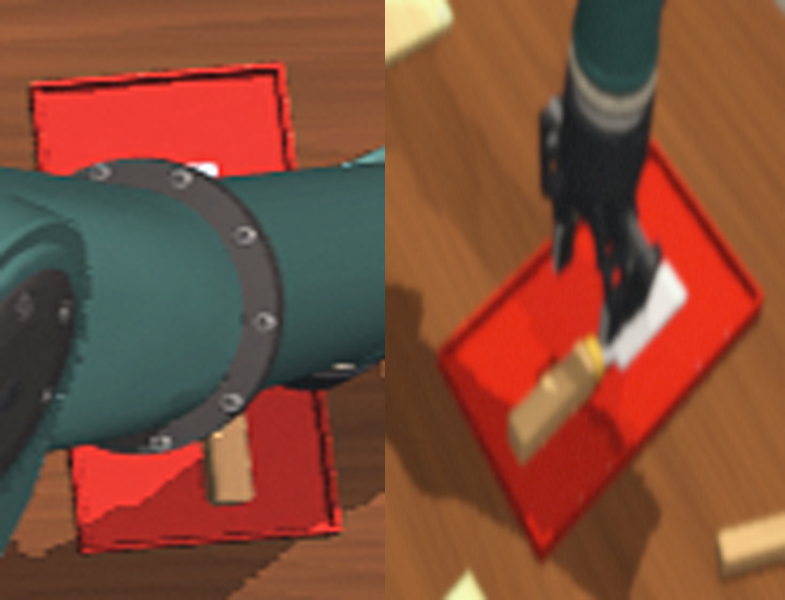

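The picture shows the gripper above the tray, aligned across the handle, nothing obstructing. Descend and grip.

>>> servo_tool([
  {"jaw":0.35,"xyz":[0.002,-0.003,-0.03],"delta_rot":[0,0,0]},
  {"jaw":0.35,"xyz":[0.002,-0.003,-0.055],"delta_rot":[0,0,0]},
  {"jaw":0.35,"xyz":[0.002,-0.003,-0.06],"delta_rot":[0,0,0]},
  {"jaw":0.35,"xyz":[0.002,-0.003,-0.066],"delta_rot":[0,0,0]},
  {"jaw":0.35,"xyz":[0.002,-0.003,-0.07],"delta_rot":[0,0,0]},
  {"jaw":0.35,"xyz":[0.002,-0.003,-0.07],"delta_rot":[0,0,0]},
])

```text
t: 4.08
eef_pos: [0.5262, -0.3572, 0.0368]
eef_rot: [0.724, -0.69, 0.0, -0.0]
force: [-0.1, -0.9, 0.6]
grip_width: 0.0554
```

>>> servo_tool([
  {"jaw":0.6,"xyz":[0,0,0],"delta_rot":[0,0,0]},
  {"jaw":0.65,"xyz":[0,0,0],"delta_rot":[0,0,0]},
  {"jaw":0.7,"xyz":[0,0,0],"delta_rot":[0,0,0]},
  {"jaw":0.75,"xyz":[0,0,0],"delta_rot":[0,0,0]},
  {"jaw":0.85,"xyz":[0,0,0],"delta_rot":[0,0,0]},
  {"jaw":1,"xyz":[0,0,0],"delta_rot":[0,0,0]},
  {"jaw":1,"xyz":[0,0,0],"delta_rot":[0,0,0]},
  {"jaw":1,"xyz":[0,0,0],"delta_rot":[0,0,0]},
], force=70)

```text
t: 5.08
eef_pos: [0.5261, -0.3568, 0.0366]
eef_rot: [0.724, -0.69, -0.0, -0.0]
force: [-0.9, 2.5, 5.9]
grip_width: 0.0226
```

>>> servo_tool([
  {"jaw":0.5,"xyz":[0,0,0],"delta_rot":[0,0,0]},
  {"jaw":0.5,"xyz":[0,0,0],"delta_rot":[0,0,0]},
  {"jaw":0.5,"xyz":[0,0,-0.003],"delta_rot":[0,0,0]},
  {"jaw":0.5,"xyz":[0,0,-0.005],"delta_rot":[0,0,0]},
  {"jaw":0.5,"xyz":[0,0,-0.005],"delta_rot":[0,0,0]},
  {"jaw":0.65,"xyz":[0,0,-0.005],"delta_rot":[0,0,0]},
  {"jaw":0.75,"xyz":[0,0,-0.005],"delta_rot":[0,0,0]},
  {"jaw":1,"xyz":[0,0,-0.005],"delta_rot":[0,0,0]},
  {"jaw":1,"xyz":[0,0,-0.005],"delta_rot":[0,0,0]},
  {"jaw":1,"xyz":[0,0,-0.005],"delta_rot":[0,0,0]},
])

```text
t: 6.32
eef_pos: [0.5261, -0.3572, 0.0316]
eef_rot: [0.724, -0.69, 0.0, -0.0]
force: [-0.6, -0.4, 4.2]
grip_width: 0.0229
```

>>> servo_tool([
  {"jaw":1,"xyz":[0,0,0.0],"delta_rot":[0,0,0]},
  {"jaw":1,"xyz":[0,0,0.0],"delta_rot":[0,0,0]},
])

```text
t: 6.58
eef_pos: [0.5261, -0.3572, 0.0315]
eef_rot: [0.724, -0.69, 0.0, -0.0]
force: [0.3, -0.3, 3.8]
grip_width: 0.0227
```

>>> servo_tool([
  {"jaw":1,"xyz":[0,0,0.01],"delta_rot":[0,0,0]},
  {"jaw":1,"xyz":[0,0,0.04],"delta_rot":[0,0,0]},
  {"jaw":1,"xyz":[0,0.01,0.09],"delta_rot":[0,0,8]},
  {"jaw":1,"xyz":[0,0.04,0.11],"delta_rot":[0,0,18]},
  {"jaw":1,"xyz":[0,0.08,0.11],"delta_rot":[0,0,28]},
  {"jaw":1,"xyz":[-0.005,0.12,0.11],"delta_rot":[0,0,38]},
  {"jaw":1,"xyz":[-0.01,0.16,0.11],"delta_rot":[0,0,48]},
  {"jaw":1,"xyz":[-0.02,0.19,0.11],"delta_rot":[0,0,58]},
  {"jaw":1,"xyz":[-0.025,0.21,0.11],"delta_rot":[0,0,68]},
  {"jaw":1,"xyz":[-0.025,0.21,0.11],"delta_rot":[0,0,77]},
])

```text
t: 7.82
eef_pos: [0.4998, -0.1444, 0.1411]
eef_rot: [0.996, -0.085, -0.001, -0.001]
force: [0.1, -0.4, -0.8]
grip_width: 0.0227
```

>>> servo_tool([
  {"jaw":1,"xyz":[0,0,0],"delta_rot":[0,0,5.2]},
  {"jaw":1,"xyz":[0,0,0],"delta_rot":[0,0,5.2]},
  {"jaw":1,"xyz":[0,0,0],"delta_rot":[0,0,5.2]},
])

```text
t: 8.2
eef_pos: [0.5008, -0.1471, 0.1413]
eef_rot: [0.999, -0.045, -0.0, 0.0]
force: [0.1, -0.9, -0.9]
grip_width: 0.0228
```

>>> servo_tool([
  {"jaw":1,"xyz":[0,0,0],"delta_rot":[-6,0.5,0]},
  {"jaw":1,"xyz":[0,0,0],"delta_rot":[-11.95,1.05,0]},
  {"jaw":1,"xyz":[0,0,0],"delta_rot":[-11.95,1.05,0]},
  {"jaw":1,"xyz":[0,0,0],"delta_rot":[-11.95,1.05,0]},
])

```text
t: 8.7
eef_pos: [0.5009, -0.1474, 0.1414]
eef_rot: [0.994, -0.044, -0.005, 0.104]
force: [-0.4, 0.0, -1.3]
grip_width: 0.0233
```

```bash
python3 - <<'E'
from m import *
from scipy.spatial.transform import Rotation as R
s=arm.state();print(s["eef_pos"].round(4),R.from_quat(s["eef_rot"]).as_matrix().round(3),s["grip_width"],s["qpos"].round(2),s["force"],s["torque"])
t=arm.camera("top");i=arm.camera("side")
cv2.imwrite("pics/top2.png",t);cv2.imwrite("pics/side2.png",i)
c=np.hstack([cv2.resize(t[190:300,190:330],None,fx=3,fy=3,interpolation=cv2.INTER_CUBIC),cv2.resize(i[140:290,230:360],None,fx=2.9,fy=2.2,interpolation=cv2.INTER_CUBIC)])
print(c.shape);cv2.imwrite("pics/crop2.png",c)
E
```

```text
[ 0.5009 -0.1474  0.1414] [[ 0.996 -0.086 -0.018]
 [-0.088 -0.974 -0.206]
 [-0.     0.207 -0.978]] 0.023335350636306793 [-0.29  0.58  0.52  2.19 -0.16  0.43  0.21] [-0.38296676  0.00192299 -1.33349053] [ 0.26108085 -0.03482726  0.02139022]
(330, 797, 3)
```

View pics/crop2.png

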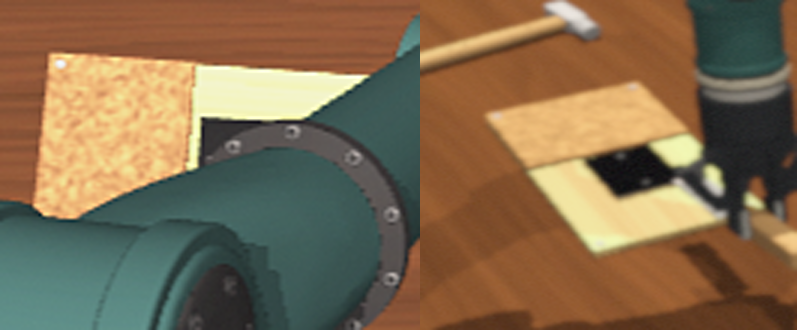

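Side view: the lifter is held straight, tipped nose down by 12°, blade heading for the plate's middle (tip around side pixel 317,218). The top view is masked by the arm. Approach and feel.

>>> servo_tool([
  {"jaw":1,"xyz":[0.001,0.02,-0.02],"delta_rot":[0,0,0]},
  {"jaw":1,"xyz":[0.0015,0.035,-0.045],"delta_rot":[0,0,0]},
  {"jaw":1,"xyz":[0.0015,0.035,-0.06],"delta_rot":[0,0,0]},
  {"jaw":1,"xyz":[0.0015,0.035,-0.065],"delta_rot":[0,0,0]},
  {"jaw":1,"xyz":[0.0015,0.035,-0.065],"delta_rot":[0,0,0]},
  {"jaw":1,"xyz":[0.0015,0.035,-0.065],"delta_rot":[0,0,0]},
])

```text
t: 9.55
eef_pos: [0.5028, -0.1129, 0.077]
eef_rot: [0.994, -0.044, -0.004, 0.105]
force: [0.9, -0.4, -2.2]
grip_width: 0.0229
```

```bash
cat > v.py <<'E'
from m import *
import sys
from scipy.spatial.transform import Rotation as R
s=arm.state();M=R.from_quat(s["eef_rot"]).as_matrix();p=s["eef_pos"]
lx=-M[:,1];lz=-M[:,2]
np.set_printoptions(suppress=True,precision=4)
print("tcp",p,"lx",lx,"F",s["force"],"tau",s["torque"])
def proj(cam,P):
    i=arm.camera_info(cam);T=np.linalg.inv(i["T"]);q=T[:3,:3]@P+T[:3,3]
    return np.array([i["cx"]+i["fx"]*q[0]/-q[2],i["cy"]+i["fy"]*-q[1]/-q[2]])
for b in(0,.0045,.009):
    tip=p+.148*lx+(-.0275+b)*lz;print(b,"tip",tip,"side px",proj("side",tip).round(1))
i=arm.camera("side");cv2.imwrite(f"pics/{sys.argv[1]}.png",i)
x0,y0=240,170
c=cv2.resize(i[y0:y0+100,x0:x0+120],None,fx=6,fy=6,interpolation=cv2.INTER_CUBIC);cv2.imwrite(f"pics/{sys.argv[1]}c.png",c)
E
python3 v.py s3
```

```text
tcp [ 0.5028 -0.1129  0.077 ] lx [ 0.0872  0.9742 -0.208 ] F [ 0.856  -0.4072 -2.1633] tau [ 0.2074 -0.0326  0.0205]
0 tip [0.5153 0.0256 0.0193] side px [314.4 230.6]
0.0045 tip [0.5153 0.0265 0.0237] side px [314.3 229.3]
0.009 tip [0.5154 0.0274 0.0281] side px [314.1 227.9]
```

View pics/s3c.png

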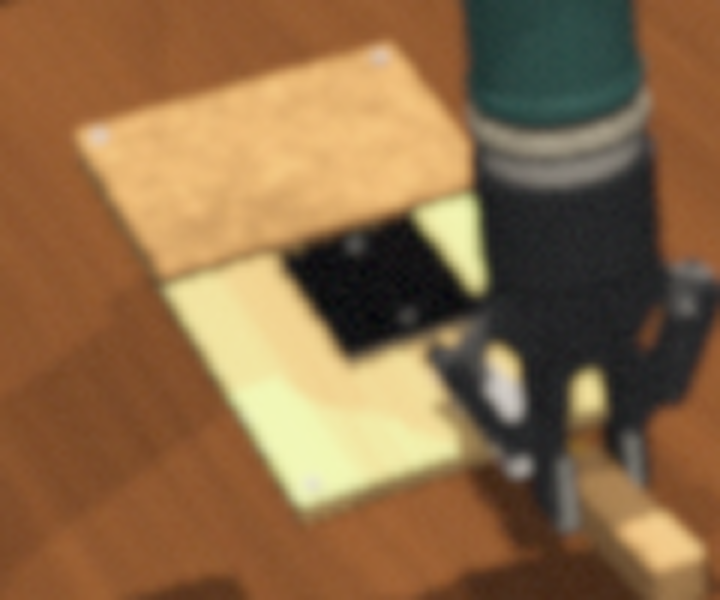

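The plate is at crop (380,285), with its free edge about (350,355)-(475,305). The blade tip shows near (475,320), just short of it and partly hidden by the finger. Now feel down.

>>> servo_tool([
  {"jaw":1,"xyz":[0,0,-0.002],"delta_rot":[0,0,0]},
  {"jaw":1,"xyz":[0,0,-0.004],"delta_rot":[0,0,0]},
  {"jaw":1,"xyz":[0,0,-0.006],"delta_rot":[0,0,0]},
  {"jaw":1,"xyz":[0,0,-0.006],"delta_rot":[0,0,0]},
])

```text
t: 10.1
eef_pos: [0.5024, -0.112, 0.0701]
eef_rot: [0.994, -0.043, -0.005, 0.104]
force: [0.2, 0.0, -1.5]
grip_width: 0.0229
```

>>> servo_tool([
  {"jaw":1,"xyz":[0,0,-0.0005],"delta_rot":[0,0,0]},
  {"jaw":1,"xyz":[0,0,-0.001],"delta_rot":[0,0,0]},
  {"jaw":1,"xyz":[0,0,-0.0015],"delta_rot":[0,0,0]},
  {"jaw":1,"xyz":[0,0,-0.0015],"delta_rot":[0,0,0]},
])

```text
t: 10.6
eef_pos: [0.5025, -0.112, 0.0688]
eef_rot: [0.994, -0.044, -0.005, 0.104]
force: [0.2, -0.1, -0.5]
grip_width: 0.023
```

>>> servo_tool([
  {"jaw":1,"xyz":[0,0,-0.0005],"delta_rot":[0,0,0]},
  {"jaw":1,"xyz":[0,0,-0.001],"delta_rot":[0,0,0]},
  {"jaw":1,"xyz":[0,0,-0.0015],"delta_rot":[0,0,0]},
  {"jaw":1,"xyz":[0,0,-0.0015],"delta_rot":[0,0,0]},
])

```text
t: 11.1
eef_pos: [0.5024, -0.112, 0.0673]
eef_rot: [0.994, -0.044, -0.005, 0.104]
force: [-0.3, 0.7, -1.8]
grip_width: 0.023
```

>>> servo_tool([
  {"jaw":1,"xyz":[0,0,-0.0005],"delta_rot":[0,0,0]},
  {"jaw":1,"xyz":[0,0,-0.001],"delta_rot":[0,0,0]},
  {"jaw":1,"xyz":[0,0,-0.001],"delta_rot":[0,0,0]},
  {"jaw":1,"xyz":[0,0,-0.001],"delta_rot":[0,0,0]},
])

```text
t: 11.6
eef_pos: [0.5025, -0.112, 0.0663]
eef_rot: [0.994, -0.044, -0.005, 0.104]
force: [-0.5, 0.2, -1.4]
grip_width: 0.0228
```

```bash
python3 -c "
from h import *
s=arm.state();print(s['eef_pos'],s['force'],s['torque'])"
```

```text
[ 0.50247874 -0.1120442   0.06629422] [-0.48983537  0.169571   -1.43586693] [ 0.24652706 -0.04410176 -0.05369581]
```

>>> servo_tool([
  {"jaw":1,"xyz":[0,0,-0.0005],"delta_rot":[0,0,0]},
  {"jaw":1,"xyz":[0,0,-0.001],"delta_rot":[0,0,0]},
  {"jaw":1,"xyz":[0,0,-0.001],"delta_rot":[0,0,0]},
  {"jaw":1,"xyz":[0,0,-0.001],"delta_rot":[0,0,0]},
])

```text
t: 12.1
eef_pos: [0.5025, -0.1121, 0.0653]
eef_rot: [0.994, -0.044, -0.005, 0.104]
force: [-0.3, 0.4, -0.6]
grip_width: 0.0226
```

```bash
python3 -c "
from h import *
s=arm.state();print(s['eef_pos'],s['force'],s['torque'])"
```

```text
[ 0.50250203 -0.11205676  0.0653209 ] [-0.32291101  0.37352385 -0.56173688] [0.27468834 0.00679507 0.0571523 ]
```

>>> servo_tool([
  {"jaw":1,"xyz":[0,0,-0.0005],"delta_rot":[0,0,0]},
  {"jaw":1,"xyz":[0,0,-0.001],"delta_rot":[0,0,0]},
  {"jaw":1,"xyz":[0,0,-0.001],"delta_rot":[0,0,0]},
  {"jaw":1,"xyz":[0,0,-0.001],"delta_rot":[0,0,0]},
])

```text
t: 12.6
eef_pos: [0.5025, -0.1121, 0.0643]
eef_rot: [0.994, -0.044, -0.005, 0.104]
force: [-0.8, 0.1, -2.0]
grip_width: 0.0229
```

```bash
python3 -c "
from h import *
s=arm.state();print(s['eef_pos'],s['force'],s['torque'])"
```

```text
[ 0.50249785 -0.1120859   0.06429948] [-0.75744177  0.12582138 -1.96301738] [ 0.21144827  0.00970593 -0.01949076]
```

>>> servo_tool([
  {"jaw":1,"xyz":[0,0,-0.0005],"delta_rot":[0,0,0]},
  {"jaw":1,"xyz":[0,0,-0.001],"delta_rot":[0,0,0]},
  {"jaw":1,"xyz":[0,0,-0.001],"delta_rot":[0,0,0]},
])

```text
t: 12.98
eef_pos: [0.5024, -0.112, 0.0632]
eef_rot: [0.994, -0.044, -0.005, 0.104]
force: [-0.0, -0.3, -1.5]
grip_width: 0.0226
```

```bash
python3 -c "
from h import *
s=arm.state();print(s['eef_pos'],s['force'],s['torque'])"
```

```text
[ 0.50244709 -0.11202733  0.06324889] [-0.00761437 -0.26731339 -1.47606465] [ 0.2650627  -0.06784781 -0.04185468]
```

>>> servo_tool([
  {"jaw":1,"xyz":[0,0,-0.0005],"delta_rot":[0,0,0]},
  {"jaw":1,"xyz":[0,0,-0.001],"delta_rot":[0,0,0]},
  {"jaw":1,"xyz":[0,0,-0.001],"delta_rot":[0,0,0]},
])

```text
t: 13.35
eef_pos: [0.5025, -0.1121, 0.0623]
eef_rot: [0.994, -0.044, -0.005, 0.104]
force: [-0.0, -0.0, -1.3]
grip_width: 0.023
```

```bash
python3 -c "
from h import *
s=arm.state();print(s['eef_pos'],s['force'],s['torque'])"
```

```text
[ 0.50246951 -0.11205425  0.0622659 ] [-0.00141089 -0.02300874 -1.27903704] [ 0.27236265 -0.02712917  0.01268595]
```

>>> servo_tool([
  {"jaw":1,"xyz":[0,0,-0.0005],"delta_rot":[0,0,0]},
  {"jaw":1,"xyz":[0,0,-0.001],"delta_rot":[0,0,0]},
  {"jaw":1,"xyz":[0,0,-0.001],"delta_rot":[0,0,0]},
])

```text
t: 13.72
eef_pos: [0.5025, -0.1122, 0.0615]
eef_rot: [0.994, -0.044, -0.004, 0.104]
force: [-0.4, -0.7, 0.2]
grip_width: 0.0227
```

```bash
python3 v.py s4
```

```text
tcp [ 0.5025 -0.1122  0.0615] lx [ 0.0858  0.9744 -0.208 ] F [-0.4285 -0.7203  0.227 ] tau [0.4113 0.0272 0.0511]
0 tip [0.5147 0.0263 0.0038] side px [314.2 234.6]
0.0045 tip [0.5148 0.0272 0.0082] side px [314.1 233.3]
0.009 tip [0.5149 0.0281 0.0126] side px [313.9 231.9]
```

Contact found at TCP z≈0.0615 with about 1 N (bend ≈ 8 mm). Ease off 0.3 mm and slide forward.

>>> servo_tool([
  {"jaw":1,"xyz":[0,0,0.0003],"delta_rot":[0,0,0]},
  {"jaw":1,"xyz":[0.0003,0.003,0.0003],"delta_rot":[0,0,0]},
  {"jaw":1,"xyz":[0.0005,0.006,0.0003],"delta_rot":[0,0,0]},
  {"jaw":1,"xyz":[0.0008,0.009,0.0003],"delta_rot":[0,0,0]},
  {"jaw":1,"xyz":[0.001,0.012,0.0003],"delta_rot":[0,0,0]},
  {"jaw":1,"xyz":[0.0013,0.015,0.0003],"delta_rot":[0,0,0]},
  {"jaw":1,"xyz":[0.0013,0.015,0.0003],"delta_rot":[0,0,0]},
])

```text
t: 14.65
eef_pos: [0.5039, -0.0964, 0.0615]
eef_rot: [0.994, -0.043, -0.005, 0.104]
force: [0.8, -0.4, 1.2]
grip_width: 0.0228
```

```bash
python3 v.py s5
```

```text
tcp [ 0.5039 -0.0964  0.0615] lx [ 0.0848  0.9746 -0.2074] F [ 0.8299 -0.3538  1.1992] tau [ 0.4749 -0.073  -0.0265]
0 tip [0.5159 0.0422 0.0039] side px [311.8 231.2]
0.0045 tip [0.516  0.0431 0.0083] side px [311.6 229.9]
0.009 tip [0.5161 0.044  0.0127] side px [311.4 228.6]
```

>>> servo_tool([
  {"jaw":1,"xyz":[0.0001,0.0015,0],"delta_rot":[0,0,0]},
  {"jaw":1,"xyz":[0.0003,0.003,0],"delta_rot":[0,0,0]},
  {"jaw":1,"xyz":[0.0004,0.0045,0],"delta_rot":[0,0,0]},
  {"jaw":1,"xyz":[0.0005,0.006,0],"delta_rot":[0,0,0]},
  {"jaw":1,"xyz":[0.0005,0.006,0],"delta_rot":[0,0,0]},
])

```text
t: 15.32
eef_pos: [0.5043, -0.0908, 0.0616]
eef_rot: [0.994, -0.043, -0.005, 0.104]
force: [0.0, -1.5, 0.3]
grip_width: 0.023
```

```bash
python3 v.py s6
```

```text
tcp [ 0.5043 -0.0908  0.0616] lx [ 0.0853  0.9745 -0.2077] F [ 0.0045 -1.5047  0.2964] tau [ 0.2029  0.0224 -0.0162]
0 tip [0.5165 0.0477 0.0039] side px [311.  230.1]
0.0045 tip [0.5166 0.0487 0.0083] side px [310.8 228.7]
0.009 tip [0.5166 0.0496 0.0127] side px [310.6 227.4]
```

View pics/s6c.png

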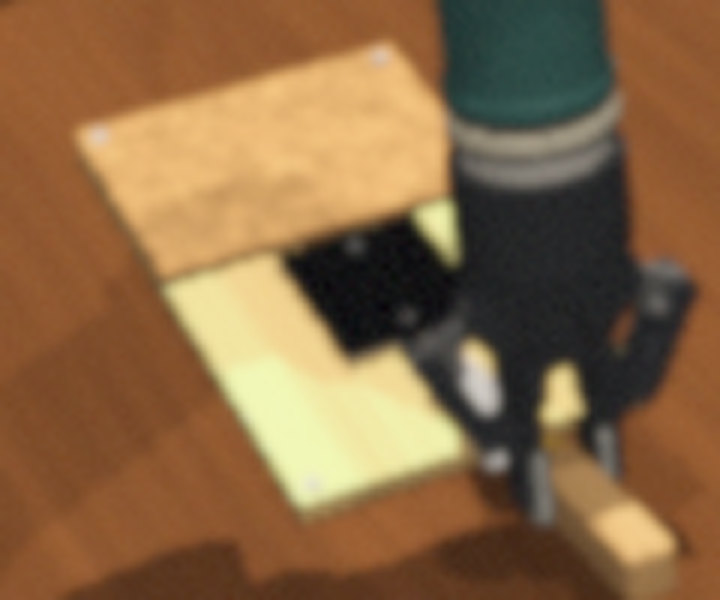

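```bash
cat >> v.py <<'E'
def corner(im):
    g=cv2.cvtColor(im,cv2.COLOR_BGR2GRAY).astype(float)
    # left side of plate: sub-pixel dark area moments in a window left of gripper
    w=np.clip((110-g[203:236,280:300])/80,0,1);v,u=np.mgrid[203:236,280:300]
    return w.sum().round(1),((w*u).sum()/w.sum()).round(2),((w*v).sum()/w.sum()).round(2)
print("plate dark: area,u,v",corner(i))
E
python3 - <<'E'
import cv2,sys;sys.argv=["v","tmp"]
exec(open("v.py").read())
for n in("s3","s4","s5","s6"):print(n,corner(cv2.imread(f"pics/{n}.png")))
E
```

```text
tcp [ 0.5043 -0.0908  0.0616] lx [ 0.0854  0.9745 -0.2077] F [0.2231 0.0233 1.1483] tau [ 0.283   0.0071 -0.014 ]
0 tip [0.5165 0.0477 0.0039] side px [311.  230.1]
0.0045 tip [0.5166 0.0487 0.0083] side px [310.8 228.7]
0.009 tip [0.5166 0.0496 0.0127] side px [310.6 227.4]
plate dark: area,u,v (np.float64(151.7), np.float64(294.95), np.float64(216.81))
s3 (np.float64(150.6), np.float64(294.94), np.float64(216.87))
s4 (np.float64(151.9), np.float64(294.95), np.float64(216.82))
s5 (np.float64(151.8), np.float64(294.95), np.float64(216.83))
s6 (np.float64(151.7), np.float64(294.95), np.float64(216.83))
```

>>> servo_tool([
  {"jaw":1,"xyz":[0.0001,0.001,0],"delta_rot":[0,0,0]},
  {"jaw":1,"xyz":[0.0002,0.002,0],"delta_rot":[0,0,0]},
  {"jaw":1,"xyz":[0.0002,0.002,0],"delta_rot":[0,0,0]},
])

```text
t: 15.8
eef_pos: [0.5045, -0.089, 0.0616]
eef_rot: [0.994, -0.044, -0.005, 0.104]
force: [-0.2, -0.5, 1.3]
grip_width: 0.0226
```

```bash
python3 v.py s7
```

```text
tcp [ 0.5045 -0.089   0.0616] lx [ 0.0856  0.9744 -0.2078] F [-0.2177 -0.5333  1.3033] tau [ 0.2139 -0.0865 -0.0012]
0 tip [0.5167 0.0495 0.004 ] side px [310.7 229.7]
0.0045 tip [0.5168 0.0505 0.0084] side px [310.5 228.3]
0.009 tip [0.5168 0.0514 0.0128] side px [310.4 227. ]
plate dark: area,u,v (np.float64(151.7), np.float64(294.95), np.float64(216.83))
```

>>> servo_tool([
  {"jaw":1,"xyz":[0.0001,0.0015,0.0002],"delta_rot":[0,0,0]},
  {"jaw":1,"xyz":[0.0003,0.003,0.0002],"delta_rot":[0,0,0]},
  {"jaw":1,"xyz":[0.0003,0.004,0.0002],"delta_rot":[0,0,0]},
  {"jaw":1,"xyz":[0.0003,0.004,0.0002],"delta_rot":[0,0,0]},
])

```text
t: 16.35
eef_pos: [0.5048, -0.0847, 0.0617]
eef_rot: [0.994, -0.043, -0.005, 0.104]
force: [-0.1, 0.4, -0.6]
grip_width: 0.0223
```

```bash
python3 v.py s8
```

```text
tcp [ 0.5048 -0.0847  0.0617] lx [ 0.0853  0.9745 -0.2076] F [-0.14    0.3786 -0.5936] tau [ 0.3219 -0.0431  0.0441]
0 tip [0.517  0.0538 0.0041] side px [310.  228.7]
0.0045 tip [0.517  0.0548 0.0085] side px [309.9 227.4]
0.009 tip [0.5171 0.0557 0.0129] side px [309.7 226.1]
plate dark: area,u,v (np.float64(151.9), np.float64(294.95), np.float64(216.82))
```

>>> servo_tool([
  {"jaw":1,"xyz":[0.0001,0.0015,0],"delta_rot":[0,0,0]},
  {"jaw":1,"xyz":[0.0003,0.003,0],"delta_rot":[0,0,0]},
  {"jaw":1,"xyz":[0.0003,0.004,0],"delta_rot":[0,0,0]},
  {"jaw":1,"xyz":[0.0003,0.004,0],"delta_rot":[0,0,0]},
])

```text
t: 16.9
eef_pos: [0.5051, -0.0808, 0.0618]
eef_rot: [0.994, -0.043, -0.005, 0.104]
force: [0.2, -1.3, -0.3]
grip_width: 0.0227
```

```bash
python3 v.py s9
```

```text
tcp [ 0.5051 -0.0808  0.0618] lx [ 0.0854  0.9744 -0.2077] F [ 0.2269 -1.2931 -0.2979] tau [ 0.2792 -0.0194  0.0015]
0 tip [0.5173 0.0577 0.0041] side px [309.5 227.9]
0.0045 tip [0.5174 0.0586 0.0085] side px [309.3 226.6]
0.009 tip [0.5174 0.0595 0.0129] side px [309.1 225.3]
plate dark: area,u,v (np.float64(152.0), np.float64(294.94), np.float64(216.81))
```

>>> servo_tool([
  {"jaw":1,"xyz":[0.0001,0.0015,0],"delta_rot":[0,0,0]},
  {"jaw":1,"xyz":[0.0003,0.003,0],"delta_rot":[0,0,0]},
  {"jaw":1,"xyz":[0.0003,0.004,0],"delta_rot":[0,0,0]},
  {"jaw":1,"xyz":[0.0003,0.004,0],"delta_rot":[0,0,0]},
])

```text
t: 17.45
eef_pos: [0.5055, -0.0768, 0.0618]
eef_rot: [0.994, -0.043, -0.005, 0.104]
force: [0.6, 0.1, 0.6]
grip_width: 0.0232
```

```bash
python3 v.py s10
```

```text
tcp [ 0.5055 -0.0768  0.0618] lx [ 0.0854  0.9745 -0.2077] F [0.5546 0.1032 0.5538] tau [ 0.2932 -0.0646 -0.0658]
0 tip [0.5176 0.0617 0.0042] side px [308.9 227.1]
0.0045 tip [0.5177 0.0627 0.0086] side px [308.7 225.8]
0.009 tip [0.5178 0.0636 0.013 ] side px [308.5 224.4]
plate dark: area,u,v (np.float64(152.0), np.float64(294.95), np.float64(216.82))
```

>>> servo_tool([
  {"jaw":1,"xyz":[0.0001,0.0015,0],"delta_rot":[0,0,0]},
  {"jaw":1,"xyz":[0.0003,0.003,0],"delta_rot":[0,0,0]},
  {"jaw":1,"xyz":[0.0003,0.004,0],"delta_rot":[0,0,0]},
  {"jaw":1,"xyz":[0.0003,0.004,0],"delta_rot":[0,0,0]},
])

```text
t: 18.0
eef_pos: [0.5057, -0.0728, 0.0618]
eef_rot: [0.994, -0.043, -0.005, 0.104]
force: [0.5, -1.1, 0.8]
grip_width: 0.0227
```

```bash
python3 v.py s11
```

```text
tcp [ 0.5057 -0.0728  0.0618] lx [ 0.0854  0.9744 -0.2077] F [ 0.4719 -1.0994  0.8305] tau [ 0.2648 -0.0549 -0.0004]
0 tip [0.5179 0.0657 0.0041] side px [308.3 226.3]
0.0045 tip [0.518  0.0666 0.0085] side px [308.1 225. ]
0.009 tip [0.518  0.0675 0.0129] side px [307.9 223.7]
plate dark: area,u,v (np.float64(151.7), np.float64(294.95), np.float64(216.82))
```

>>> servo_tool([
  {"jaw":1,"xyz":[0.0001,0.0015,0],"delta_rot":[0,0,0]},
  {"jaw":1,"xyz":[0.0003,0.003,0],"delta_rot":[0,0,0]},
  {"jaw":1,"xyz":[0.0003,0.004,0],"delta_rot":[0,0,0]},
  {"jaw":1,"xyz":[0.0003,0.004,0],"delta_rot":[0,0,0]},
])

```text
t: 18.55
eef_pos: [0.506, -0.0689, 0.0618]
eef_rot: [0.994, -0.043, -0.005, 0.104]
force: [0.6, -0.9, -1.2]
grip_width: 0.0223
```

```bash
python3 v.py s12
```

```text
tcp [ 0.506  -0.0689  0.0618] lx [ 0.0854  0.9744 -0.2077] F [ 0.5812 -0.8618 -1.1529] tau [ 0.3027 -0.0188  0.0403]
0 tip [0.5182 0.0697 0.0041] side px [307.7 225.5]
0.0045 tip [0.5183 0.0706 0.0085] side px [307.5 224.2]
0.009 tip [0.5183 0.0715 0.0129] side px [307.3 222.8]
plate dark: area,u,v (np.float64(152.0), np.float64(294.94), np.float64(216.81))
```

>>> servo_tool([
  {"jaw":1,"xyz":[0.0001,0.0015,0],"delta_rot":[0,0,0]},
  {"jaw":1,"xyz":[0.0003,0.003,0],"delta_rot":[0,0,0]},
  {"jaw":1,"xyz":[0.0003,0.004,0],"delta_rot":[0,0,0]},
  {"jaw":1,"xyz":[0.0003,0.004,0],"delta_rot":[0,0,0]},
])

```text
t: 19.1
eef_pos: [0.5062, -0.0654, 0.0619]
eef_rot: [0.994, -0.044, -0.005, 0.105]
force: [-1.0, -3.4, 0.5]
grip_width: 0.0228
```

```bash
python3 v.py s13
```

```text
tcp [ 0.5062 -0.0654  0.0619] lx [ 0.086   0.9743 -0.2083] F [-1.0031 -3.4315  0.5261] tau [-0.3013  0.0793 -0.0564]
0 tip [0.5185 0.0731 0.0041] side px [307.2 224.8]
0.0045 tip [0.5185 0.074  0.0086] side px [307.  223.5]
0.009 tip [0.5186 0.0749 0.013 ] side px [306.8 222.2]
plate dark: area,u,v (np.float64(151.4), np.float64(294.93), np.float64(216.78))
```

```bash
python3 - <<'E'
from h import *
F=[]
for k in range(8):
    im=arm.camera("side");s=arm.state();F.append(np.r_[s["force"],s["torque"],s["eef_pos"]])
F=np.array(F);print(F.mean(0).round(3),F.std(0).round(3))
cv2.imwrite("pics/s14.png",im)
cv2.imwrite("pics/s14c.png",cv2.resize(im[190:270,270:370],None,fx=7,fy=7,interpolation=cv2.INTER_CUBIC))
E
```

```text
[-8.30e-02 -2.94e+00  5.22e-01 -2.81e-01  2.00e-03 -1.40e-02  5.06e-01
 -6.50e-02  6.20e-02] [0.433 0.424 0.462 0.03  0.032 0.018 0.    0.    0.   ]
```

View pics/s14c.png

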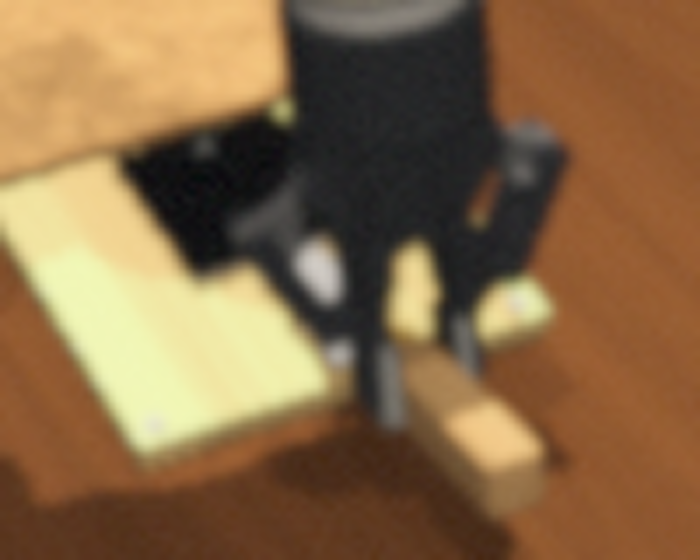

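Knuckle hides the tip, but the plate at crop (200,200) has not moved and force shows the blade wedging under its edge (about 3 N). Ease the blade up a touch and push on.

>>> servo_tool([
  {"jaw":1,"xyz":[0,0,0.0005],"delta_rot":[0,0,0]},
  {"jaw":1,"xyz":[0,0,0.0008],"delta_rot":[0,0,0]},
  {"jaw":1,"xyz":[0,0,0.0008],"delta_rot":[0,0,0]},
])

```text
t: 19.92
eef_pos: [0.5063, -0.0645, 0.0624]
eef_rot: [0.994, -0.043, -0.005, 0.104]
force: [0.5, -0.9, -2.2]
grip_width: 0.0227
```

```bash
sed -i 's/^i=arm.camera("side")/Q=[]\nfor k in range(5):\n    i=arm.camera("side");s=arm.state();Q.append(np.r_[s["force"],s["torque"]])\nprint("avgF",np.mean(Q,0).round(2))\ni=i/; s/^print("tcp".*/print("tcp",p,"lx",lx)/; s/^for b in.*/for b in(.0083,):/' v.py; sed -i 's/^i=i;*/i=i;/' v.py; python3 v.py s15
```

```text
tcp [ 0.5063 -0.0645  0.0624] lx [ 0.0849  0.9746 -0.2074]
0.0083 tip [0.5185 0.0758 0.0129] side px [306.6 222. ]
avgF [ 0.41 -0.61 -1.82  0.04 -0.06 -0.  ]
plate dark: area,u,v (np.float64(152.0), np.float64(294.92), np.float64(216.78))
```

>>> servo_tool([
  {"jaw":1,"xyz":[0.0001,0.001,0],"delta_rot":[0,0,0]},
  {"jaw":1,"xyz":[0.0002,0.002,0],"delta_rot":[0,0,0]},
  {"jaw":1,"xyz":[0.0003,0.003,0],"delta_rot":[0,0,0]},
  {"jaw":1,"xyz":[0.0003,0.003,0],"delta_rot":[0,0,0]},
])

```text
t: 20.68
eef_pos: [0.5066, -0.0619, 0.0626]
eef_rot: [0.994, -0.043, -0.005, 0.104]
force: [0.1, -1.4, -2.6]
grip_width: 0.0227
```

```bash
python3 v.py s16
```

```text
tcp [ 0.5066 -0.0619  0.0626] lx [ 0.0853  0.9744 -0.2078]
0.0083 tip [0.5188 0.0784 0.013 ] side px [306.3 221.5]
avgF [ 0.21 -0.34 -2.28  0.03  0.06 -0.01]
plate dark: area,u,v (np.float64(155.1), np.float64(294.85), np.float64(216.55))
```

>>> servo_tool([
  {"jaw":1,"xyz":[0.0001,0.0015,0],"delta_rot":[0,0,0]},
  {"jaw":1,"xyz":[0.0003,0.003,0],"delta_rot":[0,0,0]},
  {"jaw":1,"xyz":[0.0003,0.004,0],"delta_rot":[0,0,0]},
  {"jaw":1,"xyz":[0.0003,0.004,0],"delta_rot":[0,0,0]},
])

```text
t: 21.42
eef_pos: [0.507, -0.0578, 0.0626]
eef_rot: [0.994, -0.043, -0.005, 0.104]
force: [0.9, -0.3, -2.6]
grip_width: 0.0223
```

```bash
python3 v.py s17
```

```text
tcp [ 0.507  -0.0578  0.0626] lx [ 0.0853  0.9745 -0.2077]
0.0083 tip [0.5193 0.0825 0.013 ] side px [305.7 220.6]
avgF [-0.17 -0.01 -2.36  0.11 -0.03  0.01]
plate dark: area,u,v (np.float64(156.8), np.float64(294.71), np.float64(216.11))
```

>>> servo_tool([
  {"jaw":1,"xyz":[0.0001,0.001,0],"delta_rot":[0,0,0]},
  {"jaw":1,"xyz":[0.0002,0.002,0],"delta_rot":[0,0,0]},
  {"jaw":1,"xyz":[0.0003,0.003,0],"delta_rot":[0,0,0]},
  {"jaw":1,"xyz":[0.0003,0.003,0],"delta_rot":[0,0,0]},
])

```text
t: 22.18
eef_pos: [0.5072, -0.0549, 0.0626]
eef_rot: [0.994, -0.043, -0.005, 0.104]
force: [-0.3, -0.2, -2.6]
grip_width: 0.0227
```

```bash
python3 v.py s18
```

```text
tcp [ 0.5072 -0.0549  0.0626] lx [ 0.0854  0.9744 -0.2078]
0.0083 tip [0.5195 0.0854 0.013 ] side px [305.3 220. ]
avgF [-0.6  -0.74 -2.37  0.03  0.01 -0.01]
plate dark: area,u,v (np.float64(157.4), np.float64(294.6), np.float64(215.91))
```

```bash
cat > e.py <<'E'
from m import *
import sys
def cross(p,up):
    for k in range(len(p)-1):
        a,b=p[k],p[k+1]
        if (a>=110>b) if up else (a<110<=b): return k+(a-110)/(a-b)
    return np.nan
def meas(n):
    g=cv2.cvtColor(cv2.imread(f"pics/{n}.png"),cv2.COLOR_BGR2GRAY).astype(float)
    o=[]
    for u in(294,297,300):
        t=198+cross(g[198:235,u],True); b=int(t)+1+cross(g[int(t)+1:245,u],False); o+=[t,b]
    # rightward crossing of left edge along rows
    r=[280+cross(g[v,280:310],True) for v in(215,220,225)]
    cork=onz("side",300,o[4],.0205)
    # free edge (bottom corner edge) along columns 300..306
    f=[onz("side",u,245-cross(g[245:205:-1,u],True),.0145) for u in(300,302,304)]
    l=[onz("side",x,v,.0205)[:2].round(4) for x,v in zip(r,(215,220,225))]
    print(n,np.round(o,2),np.round(r,2),"far y@z.0205",cork[:2].round(4),l[1])
for n in sys.argv[1:]:meas(n)
E
python3 e.py s3 s13 s15 s16 s17 s18
```

```text
s3 [208.22 224.15 207.33 228.68 206.6  228.83] [287.27 290.92 294.48] far y@z.0205 [0.5324 0.1397] [0.4798 0.0995]
s13 [208.08 224.15 207.25 228.54 206.57 228.69] [287.23 290.92 294.48] far y@z.0205 [0.5324 0.1398] [0.4798 0.0995]
s15 [208.03 224.15 207.29 228.49 206.57 228.67] [287.23 290.6  294.47] far y@z.0205 [0.5324 0.1398] [0.479  0.0999]
s16 [208.   224.22 207.21 228.35 206.45 228.5 ] [287.2  290.94 294.47] far y@z.0205 [0.5327 0.1403] [0.4798 0.0994]
s17 [207.79 224.17 206.95 227.75 206.29 227.41] [287.47 291.02 294.51] far y@z.0205 [0.5331 0.141 ] [0.48   0.0993]
s18 [207.68 224.12 206.77 227.29 206.05 226.64] [287.47 290.96 294.5 ] far y@z.0205 [0.5336 0.142 ] [0.4799 0.0994]
```

>>> servo_tool([
  {"jaw":1,"xyz":[0.0001,0.0012,0],"delta_rot":[0,0,0]},
  {"jaw":1,"xyz":[0.0002,0.0024,0],"delta_rot":[0,0,0]},
  {"jaw":1,"xyz":[0.0003,0.0036,0],"delta_rot":[0,0,0]},
  {"jaw":1,"xyz":[0.0004,0.005,0],"delta_rot":[0,0,0]},
  {"jaw":1,"xyz":[0.0005,0.0062,0],"delta_rot":[0,0,0]},
  {"jaw":1,"xyz":[0.0006,0.0075,0],"delta_rot":[0,0,0]},
  {"jaw":1,"xyz":[0.0007,0.008,0],"delta_rot":[0,0,0]},
])

```text
t: 23.3
eef_pos: [0.5064, -0.0514, 0.0633]
eef_rot: [0.993, -0.045, -0.005, 0.107]
force: [-2.1, -10.8, -0.1]
grip_width: 0.0225
```

```bash
python3 v.py s19; python3 e.py s19
```

```text
tcp [ 0.5064 -0.0514  0.0633] lx [ 0.0891  0.9731 -0.2127]
0.0083 tip [0.5192 0.0885 0.0131] side px [304.7 219.5]
avgF [ -2.01 -10.6   -0.56  -2.16   0.41   0.08]
plate dark: area,u,v (np.float64(166.1), np.float64(294.41), np.float64(215.47))
s19 [206.95 224.34 206.18 226.73 205.55 225.95] [287.43 290.59 294.34] far y@z.0205 [0.5348 0.1441] [0.479 0.1  ]
```

Resistance jumped to 10 N, so back off at once and look.

>>> servo_tool([
  {"jaw":1,"xyz":[-0.0004,-0.005,0],"delta_rot":[0,0,0]},
  {"jaw":1,"xyz":[-0.0004,-0.005,0],"delta_rot":[0,0,0]},
])

```text
t: 23.8
eef_pos: [0.5074, -0.0522, 0.0626]
eef_rot: [0.994, -0.044, -0.005, 0.104]
force: [-0.8, -3.2, -0.3]
grip_width: 0.023
```

```bash
python3 v.py s20; python3 e.py s20; python3 - <<'E'
import cv2,numpy as np
f=lambda n:cv2.resize(cv2.imread(f"pics/{n}.png")[195:245,275:330],None,fx=7.2,fy=9,interpolation=cv2.INTER_CUBIC)
cv2.imwrite("pics/cmp.png",np.hstack([f("s3"),f("s20")]))
E
```

```text
tcp [ 0.5074 -0.0522  0.0626] lx [ 0.0856  0.9744 -0.208 ]
0.0083 tip [0.5197 0.088  0.013 ] side px [304.9 219.5]
avgF [-1.13 -3.71 -1.62 -0.64  0.2   0.04]
plate dark: area,u,v (np.float64(165.9), np.float64(294.42), np.float64(215.47))
s20 [207.   224.29 206.3  226.75 205.55 226.05] [287.45 290.62 294.38] far y@z.0205 [0.5348 0.144 ] [0.4791 0.0999]
```

View pics/cmp.png

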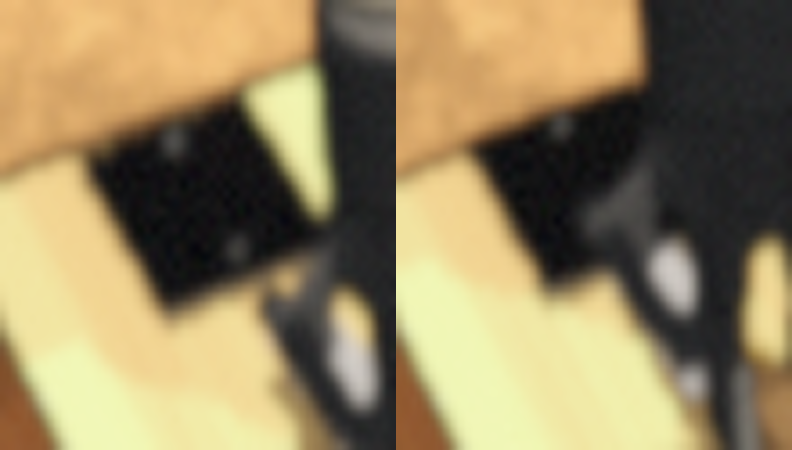

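The plate's free corner moved from (170,318) to (152,293) in the crops, about 11 mm, and its far edge now lies on the cork line. The push of about 10 N was therefore the plate coming up snug. The tip is ~24 mm under the free edge, 60 mm from the cork. Raise on an arc.

>>> servo_tool([
  {"jaw":1,"xyz":[0,0,0.0033],"delta_rot":[0,0,0]},
  {"jaw":1,"xyz":[0,0,0.0065],"delta_rot":[0,0,0]},
  {"jaw":1,"xyz":[0,0,0.0095],"delta_rot":[0,0,0]},
  {"jaw":1,"xyz":[0,0.0001,0.0126],"delta_rot":[0,0,0]},
  {"jaw":1,"xyz":[0,0.0001,0.0126],"delta_rot":[0,0,0]},
])

```text
t: 24.68
eef_pos: [0.5076, -0.0516, 0.0754]
eef_rot: [0.994, -0.043, -0.004, 0.104]
force: [-1.3, -3.0, -3.3]
grip_width: 0.023
```

```bash
python3 v.py s21; python3 e.py s21
```

```text
tcp [ 0.5076 -0.0516  0.0754] lx [ 0.085   0.9745 -0.2075]
0.0083 tip [0.5199 0.0887 0.0259] side px [304.7 216. ]
avgF [-0.98 -1.97 -3.34 -0.38  0.14  0.06]
plate dark: area,u,v (np.float64(139.1), np.float64(294.28), np.float64(214.36))
s21 [207.12 222.79 206.65 223.75 205.54 222.69] [287.67 291.41 307.28] far y@z.0205 [0.5348 0.1441] [0.481  0.0987]
```

>>> servo_tool([
  {"jaw":1,"xyz":[0,0.0006,0.004],"delta_rot":[0,0,0]},
  {"jaw":1,"xyz":[0.0001,0.0015,0.0079],"delta_rot":[0,0,0]},
  {"jaw":1,"xyz":[0.0002,0.0026,0.0118],"delta_rot":[0,0,0]},
  {"jaw":1,"xyz":[0.0004,0.0041,0.0155],"delta_rot":[0,0,0]},
  {"jaw":1,"xyz":[0.0005,0.0058,0.019],"delta_rot":[0,0,0]},
  {"jaw":1,"xyz":[0.0007,0.0078,0.0224],"delta_rot":[0,0,0]},
  {"jaw":1,"xyz":[0.0009,0.01,0.0256],"delta_rot":[0,0,0]},
  {"jaw":1,"xyz":[0.0012,0.0133,0.0293],"delta_rot":[0,0,0]},
  {"jaw":1,"xyz":[0.0015,0.0167,0.0327],"delta_rot":[0,0,0]},
  {"jaw":1,"xyz":[0.0015,0.0167,0.0327],"delta_rot":[0,0,0]},
])

```text
t: 26.18
eef_pos: [0.5092, -0.0347, 0.1081]
eef_rot: [0.994, -0.043, -0.004, 0.104]
force: [0.2, -1.6, -1.5]
grip_width: 0.0229
```

```bash
python3 v.py s22; python3 - <<'E'
import cv2
cv2.imwrite("pics/s22d.png",cv2.resize(cv2.imread("pics/s22.png")[170:250,255:355],None,fx=7,fy=7,interpolation=cv2.INTER_CUBIC))
E
```

```text
tcp [ 0.5092 -0.0347  0.1081] lx [ 0.0849  0.9746 -0.2075]
0.0083 tip [0.5215 0.1056 0.0586] side px [302.  203.9]
avgF [ 0.38 -0.5  -2.83 -0.01 -0.05 -0.03]
plate dark: area,u,v (np.float64(2.5), np.float64(292.55), np.float64(207.95))
```

View pics/s22d.png

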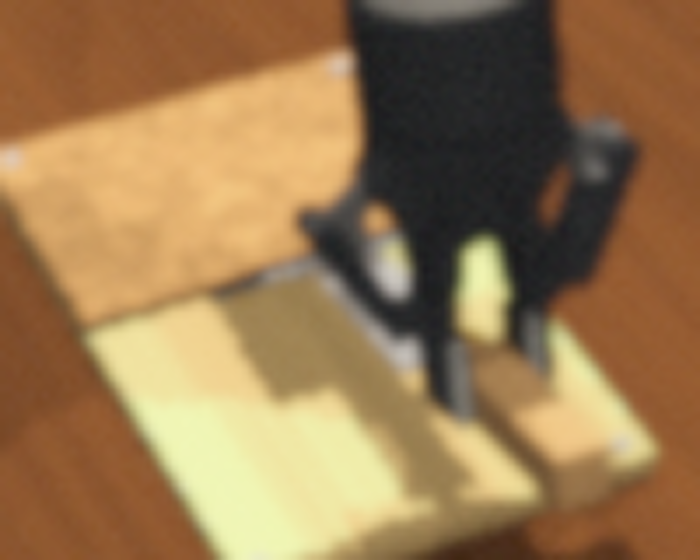

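Plate at (265,278) is nearly edge-on to the camera, about 50° up, standing on the cork line, with the blade under it. Carry on.

>>> servo_tool([
  {"jaw":1,"xyz":[0.0003,0.0039,0.003],"delta_rot":[0,0,0]},
  {"jaw":1,"xyz":[0.0007,0.008,0.0056],"delta_rot":[0,0,0]},
  {"jaw":1,"xyz":[0.001,0.0124,0.0078],"delta_rot":[0,0,0]},
  {"jaw":1,"xyz":[0.0015,0.0171,0.0096],"delta_rot":[0,0,0]},
  {"jaw":1,"xyz":[0.0019,0.0219,0.011],"delta_rot":[0,0,0]},
  {"jaw":1,"xyz":[0.0021,0.0244,0.0115],"delta_rot":[0,0,0]},
  {"jaw":1,"xyz":[0.0023,0.0269,0.0119],"delta_rot":[0,0,0]},
  {"jaw":1,"xyz":[0.0023,0.0269,0.0119],"delta_rot":[0,0,0]},
])

```text
t: 27.42
eef_pos: [0.5113, -0.008, 0.1198]
eef_rot: [0.994, -0.043, -0.005, 0.104]
force: [-0.5, -1.0, -1.8]
grip_width: 0.0226
```

```bash
python3 v.py s23
```

```text
tcp [ 0.5113 -0.008   0.1198] lx [ 0.0852  0.9745 -0.2077]
0.0083 tip [0.5236 0.1322 0.0702] side px [298.  195.6]
avgF [-0.36 -0.66 -1.99  0.1  -0.   -0.01]
plate dark: area,u,v (np.float64(22.7), np.float64(291.94), np.float64(206.37))
```

>>> servo_tool([
  {"jaw":1,"xyz":[0.0002,0.002,0.0002],"delta_rot":[0,0,0]},
  {"jaw":1,"xyz":[0.0004,0.004,0.0004],"delta_rot":[0,0,0]},
  {"jaw":1,"xyz":[0.0005,0.006,0.0005],"delta_rot":[0,0,0]},
  {"jaw":1,"xyz":[0.0007,0.008,0.0005],"delta_rot":[0,0,0]},
  {"jaw":1,"xyz":[0.0009,0.01,0.0005],"delta_rot":[0,0,0]},
  {"jaw":1,"xyz":[0.001,0.0115,0.0005],"delta_rot":[0,0,0]},
  {"jaw":1,"xyz":[0.0011,0.0125,0.0006],"delta_rot":[0,0,0]},
  {"jaw":1,"xyz":[0.0012,0.0135,0.0007],"delta_rot":[0,0,0]},
])

```text
t: 28.68
eef_pos: [0.5125, 0.0052, 0.1205]
eef_rot: [0.994, -0.044, -0.005, 0.104]
force: [0.2, -0.4, -1.6]
grip_width: 0.0228
```

```bash
python3 v.py s24
```

```text
tcp [0.5125 0.0052 0.1205] lx [ 0.0856  0.9744 -0.2079]
0.0083 tip [0.5248 0.1455 0.071 ] side px [296.2 192.9]
avgF [-0.32 -0.01 -1.17  0.21 -0.03  0.01]
plate dark: area,u,v (np.float64(12.8), np.float64(291.95), np.float64(206.13))
```

>>> servo_tool([
  {"jaw":1,"xyz":[0.0001,0.001,0],"delta_rot":[0,0,0]},
  {"jaw":1,"xyz":[0.0002,0.002,0],"delta_rot":[0,0,0]},
  {"jaw":1,"xyz":[0.0003,0.003,0],"delta_rot":[0,0,0]},
  {"jaw":1,"xyz":[0.0003,0.004,0],"delta_rot":[0,0,0]},
  {"jaw":1,"xyz":[0.0004,0.005,-0.0002],"delta_rot":[0,0,0]},
  {"jaw":1,"xyz":[0.0005,0.006,-0.0003],"delta_rot":[0,0,0]},
  {"jaw":1,"xyz":[0.0005,0.006,-0.0003],"delta_rot":[0,0,0]},
])

```text
t: 29.8
eef_pos: [0.513, 0.0113, 0.1202]
eef_rot: [0.994, -0.043, -0.005, 0.104]
force: [0.8, -0.6, -0.9]
grip_width: 0.0228
```

```bash
python3 v.py s25; cat > d.py <<'E'
import cv2,numpy as np,sys
for n in sys.argv[1:]:
    im=cv2.imread(f"pics/{n}.png");h=cv2.cvtColor(im,cv2.COLOR_BGR2HSV)
    r=h[175:210,262:300]; b=cv2.boundingRect((r[...,1]<70).astype(np.uint8))
    print(n,"grey px",int((r[...,1]<70).sum()),"bbox",(b[0]+262,b[1]+175,b[2],b[3]))
E
python3 d.py s20 s22 s23 s24 s25
```

```text
tcp [0.513  0.0113 0.1202] lx [ 0.0854  0.9744 -0.2078]
0.0083 tip [0.5253 0.1516 0.0706] side px [295.3 191.9]
avgF [-0.26 -0.03 -1.2   0.26 -0.02 -0.  ]
plate dark: area,u,v (np.float64(7.6), np.float64(292.29), np.float64(206.12))
s20 grey px 8 bbox (295, 208, 5, 2)
s22 grey px 17 bbox (292, 201, 8, 9)
s23 grey px 203 bbox (286, 189, 14, 21)
s24 grey px 290 bbox (286, 184, 14, 26)
s25 grey px 340 bbox (285, 178, 15, 32)
```

```bash
python3 v.py s26; python3 d.py s26;python3 - <<'E'
import cv2
cv2.imwrite("pics/s26d.png",cv2.resize(cv2.imread("pics/s26.png")[160:250,245:345],None,fx=6.5,fy=6.5,interpolation=cv2.INTER_CUBIC))
E
```

```text
tcp [0.513  0.0111 0.1202] lx [ 0.0857  0.9744 -0.2079]
0.0083 tip [0.5253 0.1513 0.0706] side px [295.4 191.9]
avgF [ 0.27  0.13 -1.6   0.26 -0.02 -0.  ]
plate dark: area,u,v (np.float64(7.8), np.float64(292.3), np.float64(206.14))
s26 grey px 340 bbox (285, 178, 15, 32)
```

View pics/s26d.png

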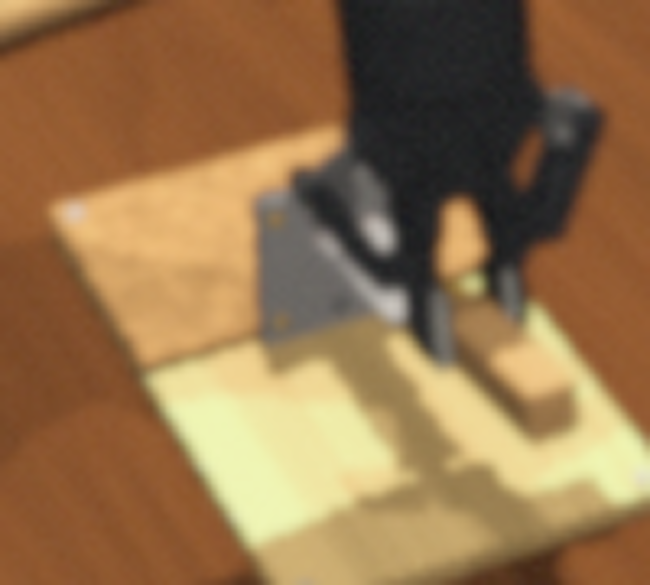

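The plate stands about upright on the cork edge, studs at (275,215) and (280,322) facing the camera, leaning on the blade. Push on slowly.

>>> servo_tool([
  {"jaw":1,"xyz":[0.0001,0.001,0],"delta_rot":[0,0,0]},
  {"jaw":1,"xyz":[0.0002,0.002,0],"delta_rot":[0,0,0]},
  {"jaw":1,"xyz":[0.0003,0.003,0],"delta_rot":[0,0,0]},
  {"jaw":1,"xyz":[0.0003,0.004,0],"delta_rot":[0,0,0]},
  {"jaw":1,"xyz":[0.0003,0.004,0],"delta_rot":[0,0,0]},
])

```text
t: 30.92
eef_pos: [0.5133, 0.0152, 0.1202]
eef_rot: [0.994, -0.044, -0.005, 0.104]
force: [-0.6, 0.3, -2.0]
grip_width: 0.0229
```

```bash
python3 v.py s27; python3 d.py s27
```

```text
tcp [0.5133 0.0152 0.1202] lx [ 0.0855  0.9744 -0.2079]
0.0083 tip [0.5256 0.1555 0.0707] side px [294.8 191.1]
avgF [ 0.04  0.15 -1.25  0.24 -0.05  0.01]
plate dark: area,u,v (np.float64(4.2), np.float64(292.74), np.float64(206.1))
s27 grey px 369 bbox (284, 175, 16, 35)
```

>>> servo_tool([
  {"jaw":1,"xyz":[0.0001,0.001,0],"delta_rot":[0,0,0]},
  {"jaw":1,"xyz":[0.0002,0.002,0],"delta_rot":[0,0,0]},
  {"jaw":1,"xyz":[0.0003,0.003,0],"delta_rot":[0,0,0]},
  {"jaw":1,"xyz":[0.0003,0.004,0],"delta_rot":[0,0,0]},
  {"jaw":1,"xyz":[0.0003,0.004,0],"delta_rot":[0,0,0]},
])

```text
t: 31.8
eef_pos: [0.5136, 0.0194, 0.1202]
eef_rot: [0.994, -0.043, -0.005, 0.104]
force: [0.3, -0.5, -0.9]
grip_width: 0.0226
```

```bash
python3 v.py s28; python3 d.py s28
```

```text
tcp [0.5136 0.0194 0.1202] lx [ 0.0853  0.9744 -0.2078]
0.0083 tip [0.5259 0.1596 0.0706] side px [294.2 190.4]
avgF [-0.05  0.26 -1.28  0.28 -0.03 -0.  ]
plate dark: area,u,v (np.float64(1.3), np.float64(294.91), np.float64(206.26))
s28 grey px 401 bbox (283, 175, 17, 35)
```

>>> servo_tool([
  {"jaw":1,"xyz":[0.0001,0.001,0],"delta_rot":[0,0,0]},
  {"jaw":1,"xyz":[0.0002,0.002,0],"delta_rot":[0,0,0]},
  {"jaw":1,"xyz":[0.0003,0.003,0],"delta_rot":[0,0,0]},
  {"jaw":1,"xyz":[0.0003,0.004,0],"delta_rot":[0,0,0]},
  {"jaw":1,"xyz":[0.0003,0.004,0],"delta_rot":[0,0,0]},
])

```text
t: 32.67
eef_pos: [0.5139, 0.0233, 0.1202]
eef_rot: [0.994, -0.043, -0.005, 0.104]
force: [-0.2, 0.2, -1.4]
grip_width: 0.0226
```

```bash
sed -i 's/175/150/g' d.py; python3 v.py s29; python3 d.py s26 s28 s29
```

```text
tcp [0.5139 0.0233 0.1202] lx [ 0.0854  0.9744 -0.2078]
0.0083 tip [0.5262 0.1635 0.0706] side px [293.7 189.7]
avgF [-0.02 -0.39 -1.31  0.27 -0.03 -0.01]
plate dark: area,u,v (np.float64(0.5), np.float64(296.15), np.float64(208.83))
s26 grey px 450 bbox (280, 150, 20, 60)
s28 grey px 540 bbox (280, 150, 20, 60)
s29 grey px 604 bbox (276, 150, 24, 60)
```

>>> servo_tool([
  {"jaw":1,"xyz":[0.0001,0.001,0],"delta_rot":[0,0,0]},
  {"jaw":1,"xyz":[0.0002,0.002,0],"delta_rot":[0,0,0]},
  {"jaw":1,"xyz":[0.0003,0.003,0],"delta_rot":[0,0,0]},
  {"jaw":1,"xyz":[0.0003,0.004,0],"delta_rot":[0,0,0]},
  {"jaw":1,"xyz":[0.0003,0.004,0],"delta_rot":[0,0,0]},
])

```text
t: 33.55
eef_pos: [0.5142, 0.0273, 0.1202]
eef_rot: [0.994, -0.043, -0.005, 0.104]
force: [-0.5, 1.1, -1.6]
grip_width: 0.0227
```

```bash
python3 v.py s30; python3 d.py s30
```

```text
tcp [0.5142 0.0273 0.1202] lx [ 0.0854  0.9744 -0.2078]
0.0083 tip [0.5265 0.1676 0.0706] side px [293.1 188.9]
avgF [ 0.55 -0.24 -1.57  0.27 -0.04  0.  ]
plate dark: area,u,v (np.float64(1.1), np.float64(296.04), np.float64(208.65))
s30 grey px 627 bbox (276, 150, 24, 60)
```

```bash
python3 - <<'E'
import cv2,numpy as np
for n in("s24","s26","s27","s28","s29","s30"):
    h=cv2.cvtColor(cv2.imread(f"pics/{n}.png"),cv2.COLOR_BGR2HSV)
    r=(h[165:216,262:290,1]<75)
    print(n,[(v+165,int(np.argmax(r[v]))+262) for v in range(0,51,4) if r[v].any()])
E
```

```text
s24 [(193, 286), (197, 286), (201, 286), (205, 286), (209, 286)]
s26 [(189, 288), (193, 285), (197, 285), (201, 285), (205, 285), (209, 286)]
s27 [(189, 285), (193, 284), (197, 284), (201, 285), (205, 285), (209, 286)]
s28 [(189, 283), (193, 284), (197, 284), (201, 285), (205, 285), (209, 285)]
s29 [(185, 289), (193, 281), (197, 276), (201, 278), (205, 281), (209, 284)]
s30 [(185, 289), (193, 281), (197, 276), (201, 278), (205, 281), (209, 284)]
```

Between s28 and s29 the plate went over: its left edge now runs slantwise from (276,197) to (284,209), unchanged in s30. Withdraw and carry the lifter back.

>>> servo_tool([
  {"jaw":1,"xyz":[-0.001,-0.015,0.005],"delta_rot":[0,0,0]},
  {"jaw":1,"xyz":[-0.004,-0.05,0.015],"delta_rot":[0,0,0]},
  {"jaw":1,"xyz":[-0.008,-0.1,0.022],"delta_rot":[0,0,0]},
  {"jaw":1,"xyz":[-0.012,-0.15,0.022],"delta_rot":[0,0,0]},
  {"jaw":1,"xyz":[-0.014,-0.174,0.022],"delta_rot":[6,-0.5,0]},
  {"jaw":1,"xyz":[-0.014,-0.174,0.022],"delta_rot":[11.95,-1.05,0]},
  {"jaw":1,"xyz":[-0.014,-0.174,0.022],"delta_rot":[11.95,-1.05,0]},
])

```text
t: 34.67
eef_pos: [0.499, -0.1518, 0.1431]
eef_rot: [0.999, -0.048, 0.001, 0.001]
force: [0.6, 0.3, -1.3]
grip_width: 0.0228
```

>>> servo_tool([
  {"jaw":1,"xyz":[0,-0.02,0],"delta_rot":[0,0,-10]},
  {"jaw":1,"xyz":[0.005,-0.05,0],"delta_rot":[0,0,-20]},
  {"jaw":1,"xyz":[0.01,-0.08,0],"delta_rot":[0,0,-30]},
  {"jaw":1,"xyz":[0.015,-0.11,0],"delta_rot":[0,0,-40]},
  {"jaw":1,"xyz":[0.02,-0.14,0],"delta_rot":[0,0,-50]},
  {"jaw":1,"xyz":[0.026,-0.17,0],"delta_rot":[0,0,-60]},
  {"jaw":1,"xyz":[0.026,-0.19,0],"delta_rot":[0,0,-70]},
  {"jaw":1,"xyz":[0.026,-0.21,0],"delta_rot":[0,0,-80]},
  {"jaw":1,"xyz":[0.026,-0.21,0],"delta_rot":[0,0,-82.2]},
  {"jaw":1,"xyz":[0.026,-0.21,0],"delta_rot":[0,0,-82.2]},
])

```text
t: 35.92
eef_pos: [0.5266, -0.3544, 0.1417]
eef_rot: [0.726, -0.688, -0.001, 0.0]
force: [-1.0, 0.4, -2.0]
grip_width: 0.0228
```

```bash
python3 - <<'E'
from h import *
from scipy.spatial.transform import Rotation as R
s=arm.state();q=R.from_quat(s["eef_rot"]);t=R.from_quat([.724,-.69,0,0])
print(s["t"],s["eef_pos"],(t*q.inv()).as_rotvec(degrees=True),s["force"],s["torque"])
print(np.array([.526,-.357,.0315])-s["eef_pos"])
E
```

```text
35.925 [ 0.52657669 -0.35436663  0.14168202] [-0.06038815 -0.09957029 -0.28770402] [-1.00642975  0.37674939 -2.02792302] [ 0.01176219 -0.01966331 -0.0152996 ]
[-0.00057669 -0.00263337 -0.11018202]
```

>>> servo_tool([
  {"jaw":1,"xyz":[0,-0.002,-0.04],"delta_rot":[0,0,0]},
  {"jaw":1,"xyz":[0,-0.002,-0.08],"delta_rot":[0,0,0]},
  {"jaw":1,"xyz":[0,-0.002,-0.1],"delta_rot":[0,0,0]},
  {"jaw":1,"xyz":[0,-0.002,-0.106],"delta_rot":[0,0,0]},
  {"jaw":1,"xyz":[0,-0.002,-0.106],"delta_rot":[0,0,0]},
])

```text
t: 36.55
eef_pos: [0.5266, -0.359, 0.0368]
eef_rot: [0.724, -0.69, 0.0, -0.0]
force: [-0.8, -0.0, -1.3]
grip_width: 0.0224
```

>>> servo_tool([
  {"jaw":1,"xyz":[0,0,-0.001],"delta_rot":[0,0,0]},
  {"jaw":1,"xyz":[0,0,-0.002],"delta_rot":[0,0,0]},
  {"jaw":1,"xyz":[0,0,-0.003],"delta_rot":[0,0,0]},
  {"jaw":1,"xyz":[0,0,-0.003],"delta_rot":[0,0,0]},
])

```text
t: 37.05
eef_pos: [0.5262, -0.3588, 0.0333]
eef_rot: [0.724, -0.69, 0.0, -0.0]
force: [0.3, -0.3, -1.7]
grip_width: 0.0229
```

>>> servo_tool([
  {"jaw":1,"xyz":[0,0,-0.001],"delta_rot":[0,0,0]},
  {"jaw":1,"xyz":[0,0,-0.0015],"delta_rot":[0,0,0]},
  {"jaw":1,"xyz":[0,0,-0.0015],"delta_rot":[0,0,0]},
])

```text
t: 37.42
eef_pos: [0.5262, -0.3588, 0.0316]
eef_rot: [0.724, -0.69, -0.0, 0.0]
force: [0.3, 1.0, -1.6]
grip_width: 0.0223
```

>>> servo_tool([
  {"jaw":1,"xyz":[0,0,-0.0004],"delta_rot":[0,0,0]},
  {"jaw":1,"xyz":[0,0,-0.0007],"delta_rot":[0,0,0]},
  {"jaw":1,"xyz":[0,0,-0.0007],"delta_rot":[0,0,0]},
])

```text
t: 37.8
eef_pos: [0.5262, -0.3589, 0.0316]
eef_rot: [0.724, -0.69, 0.0, -0.0]
force: [-1.1, 1.4, 5.6]
grip_width: 0.0226
```

```bash
python3 v.py s31|tail -3
```

```text
0.0083 tip [ 0.674  -0.3517  0.0124] side px [448.8 298.3]
avgF [-1.11  1.28  5.68  0.3   0.27 -0.01]
plate dark: area,u,v (np.float64(0.0), np.float64(nan), np.float64(nan))v.py:24: RuntimeWarning: invalid value encountered in scalar divide
  return w.sum().round(1),((w*u).sum()/w.sum()).round(2),((w*v).sum()/w.sum()).round(2)
```

On the floor (as at pick-up). Release and rise.

>>> servo_tool([
  {"jaw":0.6,"xyz":[0,0,0.0005],"delta_rot":[0,0,0]},
  {"jaw":0.4,"xyz":[0,0,0.0005],"delta_rot":[0,0,0]},
  {"jaw":0.35,"xyz":[0,0,0.0005],"delta_rot":[0,0,0]},
  {"jaw":0.35,"xyz":[0,0,0.0005],"delta_rot":[0,0,0]},
  {"jaw":0.35,"xyz":[0,0,0.02],"delta_rot":[0,0,0]},
  {"jaw":0.35,"xyz":[0,0,0.07],"delta_rot":[0,0,0]},
  {"jaw":0.35,"xyz":[0,0,0.13],"delta_rot":[0,0,0]},
  {"jaw":0.35,"xyz":[0,-0.03,0.18],"delta_rot":[0,0,0]},
  {"jaw":0.35,"xyz":[0,-0.09,0.2],"delta_rot":[0,0,0]},
  {"jaw":0.35,"xyz":[0,-0.15,0.2],"delta_rot":[0,0,0]},
])

```text
t: 39.3
eef_pos: [0.5275, -0.5109, 0.2358]
eef_rot: [0.725, -0.689, 0.003, -0.0]
force: [0.2, 0.8, -0.1]
grip_width: 0.0559
```

>>> servo_tool([
  {"jaw":0.35,"xyz":[-0.02,-0.05,0],"delta_rot":[0,0,0]},
  {"jaw":0.35,"xyz":[-0.05,-0.1,0],"delta_rot":[0,0,0]},
  {"jaw":0.35,"xyz":[-0.08,-0.14,0],"delta_rot":[0,0,0]},
  {"jaw":0.35,"xyz":[-0.08,-0.14,0],"delta_rot":[0,0,0]},
])

```text
t: 39.8
eef_pos: [0.4388, -0.6539, 0.2334]
eef_rot: [0.721, -0.693, 0.0, 0.003]
force: [-1.0, 0.7, 0.1]
grip_width: 0.0553
```

```bash
python3 - <<'E'
from m import *
t=arm.camera("top");i=arm.camera("side");cv2.imwrite("pics/topF.png",t);cv2.imwrite("pics/sideF.png",i)
r=lambda a,f:cv2.resize(a,None,fx=f,fy=f,interpolation=cv2.INTER_CUBIC)
a=r(t[195:290,190:330],2.85);b=r(i[160:255,245:345],3);c=r(t[90:300,100:480],1.05);d=r(i[255:370,335:485],2.1)
C=np.zeros((600,800,3),np.uint8)
for im,y,x in((a,0,0),(b,0,400),(c,290,0),(d,300,400)):
    h,w=min(im.shape[0],600-y),min(im.shape[1],800-x);C[y:y+h,x:x+w]=im[:h,:w]
cv2.imwrite("pics/final.png",C);o=cv2.imread("pics/top0.png")
for n,(x0,x1,y0,y1) in dict(tin=(285,320,135,178),jar=(340,372,135,170),hammer=(110,158,190,298)).items():
    print(n,np.abs(t[y0:y1,x0:x1].astype(int)-o[y0:y1,x0:x1]).mean().round(2))
s=arm.state();print(s["t"],s["eef_pos"])
E
```

```text
tin 0.74
jar 1.01
hammer 0.88
39.9 [ 0.44521367 -0.64929274  0.23213662]
```

View pics/final.png

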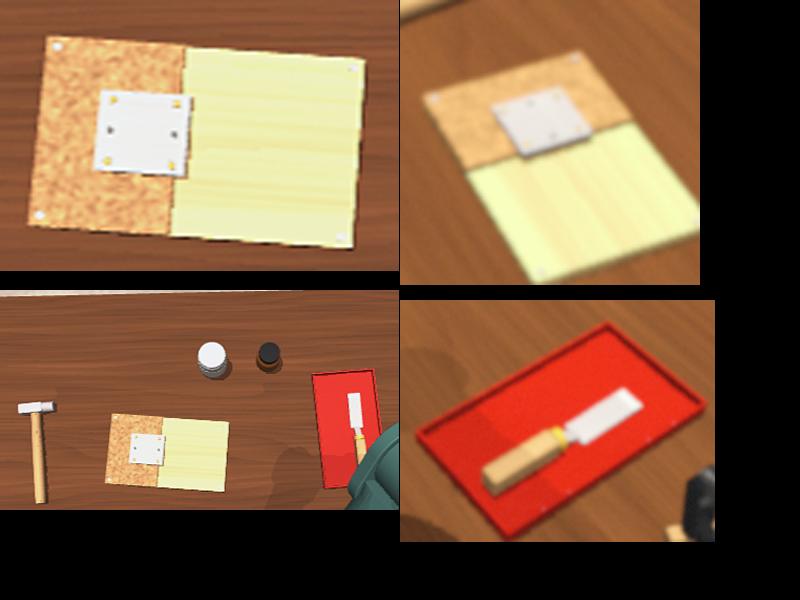

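The final picture shows the plate flat on the cork with four brass studs up (crop 143,133), overhanging the cork's edge by only a few mm. The lifter lies flat in its tray (560,445), and the tin, jar and hammer are unchanged. Handing in.

```bash
python3 -c "
from workcell import arm
print(arm.job_done(),arm.state()['t'])"
```

```text
the job is handed in; nothing more can be done
the job is handed in; nothing more can be done
```

The job is done and handed in at about 40 s on the robot's clock. The plate lies flat on the cork mat, studs up, and the lifter is back flat in its tray.

**What I did:**
- I took the wooden-handled lifter from the red tray and felt for the board with the blade tip; contact came at about 1 N, putting the bend at about 8 mm.
- I slid the blade under the plate's free edge and pushed the plate about 11 mm until it was snug against the cork.
- I raised the edge on an arc and tipped the plate past upright. It fell the last part onto the cork by itself.

**Last checks:**
- The final pictures show all four studs up and the plate flat, overhanging the cork edge by a few mm.
- The lifter touched the tray floor at the same height as when I picked it up.
- The tin, jar and hammer pictures match the first ones.

**What went less well:**
- The push peaked at about 10.8 N for a moment when the plate met the cork, and I backed off at once.
- One edge measurement put the plate about 6 mm short of the cork at that point. The shadowed cork edge had misled it, and the free corner's shift and the picture both showed the plate snug.

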